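# Take a slide frame off the slide warmer with the lifter

## Task

The large two-slide frame on the slide warmer is hot, so do not touch it with the gripper there: slide the lifter's blade under it from the warmer's open front, lift it off, set it on the two rods of the wire cooling rack, draw the lifter out and lay it down flat on the open bench. Then take the frame off the rack with the gripper and lay it flat and square in the free half of the steel tray, beside the frame already there. Put it down, do not drop it, and leave the small frame, the frame in the tray, the bottle, the jar and the slide box as they are.

Things in the scene. Friction and masses are not known exactly. Their poses are not given: they have to be found in the camera images.
- frame: the large slide frame: flat aluminium plate 120 (x) x 64 (y) x 10 mm, two glass slides side by side in its top, 0.11-0.2 kg, same if turned end for end. Origin: centre of its underside. Under each short end the edge is bevelled (rises 4 mm over the last 10 mm) so a blade can start under it. Lies in one lane of the warmer (left or right varies), length along it, 0-4 mm short of the back stop
- small_frame: the small slide frame, 100 x 40 x 10 mm, one glass slide, lying in the warmer's other lane. Origin: centre of its underside. Leave it
- done_frame: a frame just like the large one, already lying in the tray. Origin: centre of its underside. Leave it
- warmer: slide warmer, fixed: white box 190 x 180 mm with a flat black top, 55 mm high; its front (knob, display) looks to -x. Origin on the bench; box spans x -100 to 90, y +-90. Two lanes along x (see the lane points) lie between 8 mm wide guide strips as high as the frames (10 mm), x -60 to 68, so fingers do not fit beside the large frame; open at the front, closed by a back stop at x = 64
- lane_a (a point): a point on the warmer's black top (z = 55 mm), middle of its left lane (warmer's x = 0, y = 40); axes as the warmer's. The lane is 72 mm wide; the top in front of it, from 60 to 100 mm towards -x, is bare. The stop at its end (x = 64) keeps a frame from sliding away when the blade pushes under
- lane_b (a point): the same for the right lane (warmer's x = 0, y = -40)
- lifter: the lifter (cranked spatula), 240 mm long, 0.13 kg, lying on its blade on the bench. x runs from handle to blade tip, z up; origin: under the middle of the blade's rear edge. Steel blade x 0 to 115, 32 mm wide, underside flat at z = 0, 3 mm thick, thinning from x = 85 to 1.5 mm at the tip. Its centre of mass is at x = 20 mm, so it lies steadily with the handle in the air
- lifter_grip (a point): a good place to hold the lifter: in the middle of the handle's thickness, 25 mm from its front end (lifter's x = -49, z = 46 mm); axes as the lifter's. The black handle is straight and level, 100 mm long (x -124 to -24), 18 mm wide and 24 mm high, its underside 34 mm above the blade's; a neck 14 mm wide slopes from its front end down to the blade's rear edge
- rack: wire cooling rack, fixed: two parallel level steel rods along x, 8 mm thick, middles at y = +-25 (42 mm free between them), tops 55 mm above the bench, straight from x = -76 to 76, then bent down to feet. Between the rods it is open at both ends down to the cross ties at the feet (below z = 8 mm). Origin on the bench under its centre
- rack_top (a point): point midway between the rods at the height of their tops (55 mm above the bench), the centre of the rack; axes as the rack's. A frame on the rack lies on both rods with its length along x here and its underside at this height
- tray: stainless tray, fixed: 160 (x) x 240 (y) mm outside, walls 4 mm thick and 20 mm high, inside floor at z = 4 mm. Origin on the bench under its centre. The half at -y holds the done frame (middle at about y = -53), the half at +y is free
- tray_place (a point): middle of the tray's free half, on the inside floor; axes as the tray's: a frame here lies with its length along x
- bottle: amber glass reagent bottle, 72 mm across, 140 mm high, standing. Origin: centre of its underside. Leave it
- jar: clear jar with white screw cap, 60 mm across, 106 mm high, standing. Origin: centre of its underside. Leave it
- slide_box: closed grey slide box 85 x 105 x 34 mm. Origin: centre of its underside. Leave it
Not all that is in view belongs to the job. Leave any red look-alike of the rack alone.

How it is judged:
By the outcome, as a careful person would: the job done as asked, in the order asked, and still so for the second after the job is handed in, with the robot touching nothing.
It also fails if it takes over 67 s, if anything falls off the work surface, if the arm or the gripper's body presses on something with over 40 N, if the wrist force passes 120 N, or if a joint passes its speed limit or range.

## Robot

A 7-joint arm with a two-finger parallel gripper is mounted at the origin on the work surface. World frame = base frame: x ahead of the robot, y to its left, z up, the work surface at z = 0. Lengths are in m, angles in rad, forces in N, time in s.
With the tool pointing down it reaches from about 0.425 to 0.875 m from the base axis. Payload 4.7 kg.
Tool frame: the origin (TCP) lies between the finger pads; the fingertips stand 14 mm ahead of it and the grasp point (between the pads) lies 5 mm behind it; z points along the fingers, y is the line along which they close (so a half turn about z gives the same grasp; the last joint's range is limited). The gripper opens to 87 mm and grips with 3 to 60 N. Pads are 19 mm wide; open, the fingers measure 117 mm over their backs; the gripper's body (75 mm by 190 mm) begins 51 mm behind the grasp point.
Start: joints at [-1.331, 0.321, -0.07, 1.45, 0.023, 1.371, -0.057], TCP at [0.146, 0.634, 0.237] pointing down, gripper open.
Joint ranges: [-2.86, 2.86], [-0.3, 2.09], [-1.38, 1.24], [0.06, 2.45], [-1.56, 4.7], [0.09, 2.05], [-2.69, 2.69]. Speed limits (rad/s): [2.57, 2.57, 3.14, 3.14, 3.14, 3.14, 3.14].

## Interface

Orientations are given as a rotation vector (axis times angle).
In Python, from bench import ctrl gives the robot as it stands.
- The arm moves only by the tool step_arm, never from a script. Its argument "commands" is a list of rows, each an object with "travel": the shift along the tool's x, y, z in m, a list of three; "turn": the turn, a rotation vector about the tool's x, y, z in degrees, a list of three. A call has 1 to 5 rows; each row is the pose to reach, as a shift and turn from the pose commanded when the call began, along the tool's axes at that moment; what a row does not reach only later rows make up. A row lasts 1/10 s, in which the tool goes at most 50 mm and 8.59 degrees, less where a joint would pass 70% of its speed; a pose out of reach is approached as far as the arm can. A call with a gripper value outside its range is refused whole. "gripper" is the opening, from 0 (shut) to 1 (fully open), set as the call begins (left out, the last holds). The fingers move at their own pace and stop on an object; "force" is the grip in N (left out, the last holds). Time passes only in rows, so rows that repeat a pose let the fingers close. It gives the time, the measured TCP pose, the force, the opening and the grip force at its end, in the units of the state.
- ctrl.get_state(): the state, without advancing time (a new reading comes with each control period).
- ctrl.get_image(name): name is "scene" or "side" or "wrist"; returns the picture (400x640x3 uint8, red, green, blue); there is no depth.
- ctrl.camera_model(name): a dict with "fx", "fy", "cx", "cy" (pixels), "k1" (the pictures are not rectified: a ray, as slopes to the right and down, at radius r is drawn at 1 + k1 r^2 times it, then the intrinsics apply), "R" (3x3) and "t" (3): a world point X has camera coordinates R X + t; the wrist camera has in their place "T_tool_cam" (4x4, takes a point from camera to tool coordinates, whose origin is the TCP and whose axes are the flange's). Camera axes: x right, y down, z forward; pixel columns grow to the right and rows downward; lengths in m; the calibration is good to about 2 mm. A picture is of the moment at which its call begins: read the wrist's pose just before it. camera_model takes no time and is no camera call.
- ctrl.close_job(): hands the job in; it is judged then, once.
The state is a dict: "time": time; "joint_positions": joint angles; "qd": joint speeds; "joint_torque": joint torques, N m; "position": TCP position; "tool_rot": TCP orientation; "ft_force": force on the tool from outside, world axes, zero at the start; "torque": the same for the moment, N m; "grip_width": opening from 0.0 (shut) to 1.0 (fully open); "grip_force": force on a finger pad.
Only numpy, scipy, OpenCV 4.12 (cv2) and the standard library are available. Lean on these libraries where they do the work, as an engineer would, in place of code of your own. Each camera call takes 0.05 s, during which the arm holds its last target. There are 200 camera calls.

## Working session

There is one attempt and no reset: what is moved stays moved. The work goes in short steps, Python scripts to look and compute and a tool call to move; the robot and the scene stay as the last step left them, time stands still between calls to the robot, and variables do not carry over. Pictures are saved under pics/ and viewed, at most 10 in all, crops included, and the job is handed in when it is done.

Besides the shell and the picture viewer there is one more tool, called after "Request:" as name([rows], argument=value, ...), one row to a line, values as JSON. step_arm: Moves the arm, as the interface text tells. Its arguments: {"type":"object","properties":{"commands":{"type":"array"},"gripper":{"type":"number"},"force":{"type":"number"}},"required":["commands"]}

```bash
ls; mkdir -p pics; python3 - <<'E'
from bench import ctrl
import cv2
for n in ("scene","side"):
    cv2.imwrite(f"pics/{n}0.png",ctrl.get_image(n)[:,:,::-1]); print(n,ctrl.camera_model(n))
print(ctrl.camera_model("wrist")); print(ctrl.get_state())
E
```

```text
pics
scene {'fx': 405.5540825042303, 'fy': 405.5540825042303, 'cx': 319.194893280739, 'cy': 198.77145779742898, 'k1': -0.07233821671533658, 'R': array([[-0.03896123,  0.99920523, -0.00842176],
       [ 0.81154254,  0.02672431, -0.58368186],
       [-0.58299291, -0.02957558, -0.81193876]]), 't': array([ 0.0538927 , -0.40598574,  1.66317472])}
side {'fx': 503.7024771748313, 'fy': 503.7024771748313, 'cx': 322.4449187635618, 'cy': 199.30899541973793, 'k1': -0.09026090028629209, 'R': array([[-0.97317702, -0.22990726, -0.00831546],
       [-0.17099488,  0.74704129, -0.64240957],
       [ 0.15390662, -0.62375633, -0.76631638]]), 't': array([0.53983886, 0.16161913, 1.16133611])}
{'fx': 325.1972987676914, 'fy': 325.1972987676914, 'cx': 313.583120956829, 'cy': 194.66807392609672, 'k1': -0.05627900588185509, 'T_tool_cam': array([[ 5.78102100e-04, -9.63707535e-01, -2.66959647e-01,
         7.24405845e-02],
       [ 9.99999797e-01,  6.28278718e-04, -1.02543406e-04,
        -1.10795707e-03],
       [ 2.66546918e-04, -2.66959534e-01,  9.63707703e-01,
        -1.48899102e-01],
       [ 0.00000000e+00,  0.00000000e+00,  0.00000000e+00,
         1.00000000e+00]])}
{'time': 0.1, 'joint_positions': array([-1.33088483,  0.3217357 , -0.07008122,  1.45156062,  0.02257909,
        1.37078789, -0.05691012]), 'qd': array([ 0.00081291, -0.00197873,  0.0012427 , -0.00090025,  0.00029436,
       -0.00029625, -0.00087452]), 'joint_torque': array([-3.98309539e-04, -4.92572808e+01, -4.06023553e-01, -3.13399494e+01,
       -6.41465094e-02,  3.95774993e-02,  7.83518863e-05]), 'position': array([0.14546864, 0.63302916, 0.23557556]), 'tool_rot': array([-3.53921010e-01, -3.12147286e+00,  2.67163672e-03]), 'ft_force': array([-0.22787165, -0.11785429,  0.1474355 ]), 'torque': array([-0.04503042, -0.01766554, -0.00552813]), 'grip_force': 0.0, 'grip_width': 1.0018822302199841}
```

View pics/scene0.png

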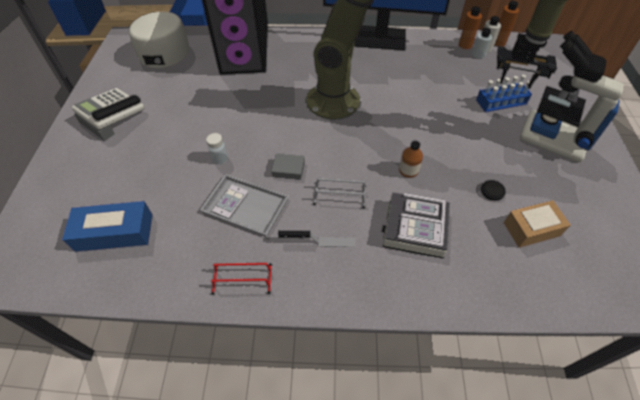

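View pics/side0.png

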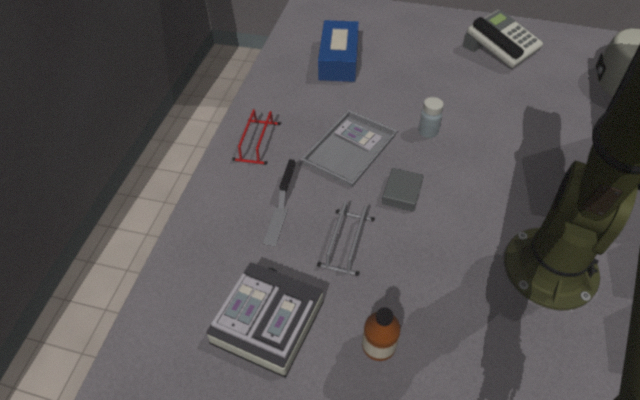

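The scene view shows the lifter at about (315,238), silver rack at (340,193), warmer at (418,223), and tray at (243,205). The red rack at (242,277) is a look-alike to leave alone. The warmer's large frame is at (420,232), the small one at (423,208), and the done frame at (232,200) in the tray. I'll check the choice in close crops.

```bash
python3 - <<'E'
import cv2
a=cv2.imread("pics/scene0.png")[165:265,195:460]; cv2.imwrite("pics/c1.png",cv2.resize(a,None,fx=3,fy=3,interpolation=cv2.INTER_CUBIC))
a=cv2.imread("pics/side0.png")[105:380,200:405]; cv2.imwrite("pics/c2.png",cv2.resize(a,None,fx=2.15,fy=2.15,interpolation=cv2.INTER_CUBIC))
E
```

```text
(no output)
```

View pics/c1.png

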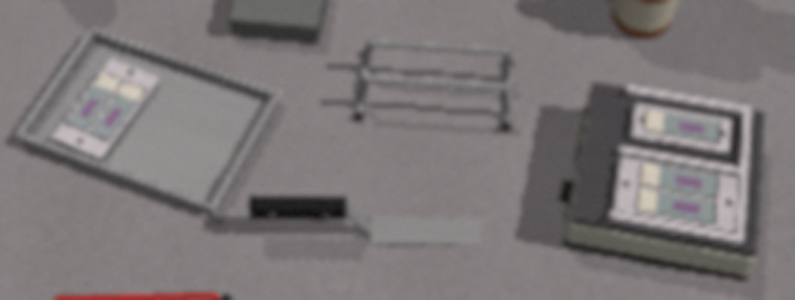

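View pics/c2.png

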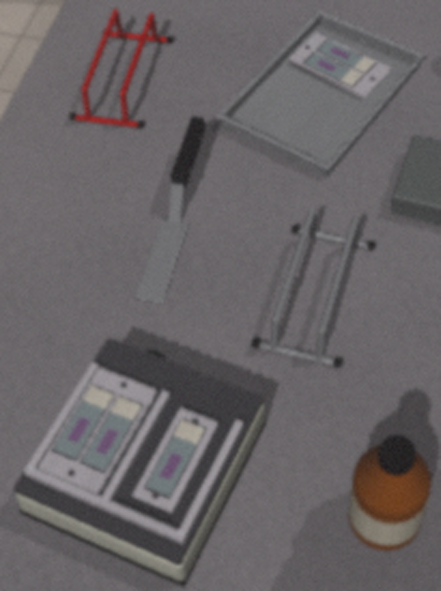

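Choice confirmed. The warmer's front knob faces left (-y world), so its x axis is about +y world. The large frame is in the lane farther from the robot (crop 1 at (680,195)), and the small one is in the nearer lane. The silver rack and the lifter with blade at (425,230) are clear. Next is a coarse pose fit from both cameras.

```bash
cat > h.py <<'E'
import numpy as np, cv2
from scipy.optimize import least_squares
from scipy.spatial.transform import Rotation as Ro
from bench import ctrl
def cam(n,st=None):
    m=ctrl.camera_model(n)
    if n=="wrist":
        W=np.eye(4); W[:3,:3]=Ro.from_rotvec(st["tool_rot"]).as_matrix(); W[:3,3]=st["position"]
        C=np.linalg.inv(W@m["T_tool_cam"]); m["R"],m["t"]=C[:3,:3],C[:3,3]
    return m
def proj(m,X):
    c=np.atleast_2d(X)@m["R"].T+m["t"]; s=c[:,:2]/c[:,2:]
    s=s*(1+m["k1"]*(s**2).sum(1,keepdims=True))
    return s*[m["fx"],m["fy"]]+[m["cx"],m["cy"]]
def ray(m,uv,z):  # world point at height z
    K=np.array([[m["fx"],0,m["cx"]],[0,m["fy"],m["cy"]],[0,0,1]])
    s=cv2.undistortPoints(np.float64(uv).reshape(-1,1,2),K,np.array([m["k1"],0,0,0.])).reshape(-1,2)
    d=np.c_[s,np.ones(len(s))]@m["R"]; o=-m["R"].T@m["t"]
    return o+d*((z-o[2])/d[:,2])[:,None]
def place(p,X):
    X=np.atleast_2d(X); c,s=np.cos(p[2]),np.sin(p[2])
    return np.c_[p[0]+c*X[:,0]-s*X[:,1],p[1]+s*X[:,0]+c*X[:,1],X[:,2]]
def fit(obs,p0):  # obs: list of (model, obj pts (m), px)
    f=lambda p:np.concatenate([(proj(m,place(p,np.array(X,float)))-np.array(u)).ravel() for m,X,u in obs])
    r=least_squares(f,p0,loss="soft_l1"); return r.x,np.round(f(r.x).reshape(-1,2),1)
E
python3 - <<'E'
from h import *
S,D=cam("scene"),cam("side")
c1=lambda a:np.array(a)/3+[195,165]-.33
c2=lambda a:np.array(a)/2.15+[200,105]-.27
mm=lambda a:np.array(a)/1000
T=[(-100,90,55),(-100,-90,55),(90,-90,55),(90,90,55)]
print("warmer",fit([(S,mm(T),c1([(590,85),(566,222),(750,252),(758,105)])),(D,mm(T),c2([(277,380),(108,340),(18,495),(183,565)]))],[.7,.3,1.57]))
B=[(115,16,2),(115,-16,2)];H=[(-124,9,58),(-24,9,58)]
print("lifter",fit([(S,mm(B),c1([(480,218),(481,243)])),(S,mm(H),c1([(250,198),(345,197)])),(D,mm(B),c2([(163,302),(137,297)])),(D,mm([(-124,9,58),(-124,-9,58)]),c2([(205,120),(190,118)]))],[.75,0,1.57]))
R=[(-76,25,55),(76,25,55),(-76,-25,55),(76,-25,55)]
print("rack",fit([(S,mm(R),c1([(368,45),(506,56),(363,80),(506,88)])),(D,mm(R),c2([(362,216),(323,345),(318,208),(278,338)]))],[.6,.1,1.57]))
T=[(-80,120,20),(80,120,20),(80,-120,20),(-80,-120,20)]
# tray: done frame at -y
print("tray",fit([(S,mm(T),c1([(208,213),(280,95),(90,32),(12,138)])),(D,mm(T),c2([(218,119),(327,170),(424,57),(323,15)]))],[.7,-.3,-1]),
 fit([(S,mm(T),c1([(280,95),(208,213),(12,138),(90,32)])),(D,mm(T),c2([(327,170),(218,119),(323,15),(424,57)]))],[.7,-.3,2]))
E
```

```text
warmer (array([0.60638344, 0.28180805, 1.41635917]), array([[-1.5, -2. ],
       [ 1. , -0.6],
       [ 3.3, -0.4],
       [ 1.2,  0.1],
       [-3.5,  5.5],
       [ 0.1, -2.3],
       [-0.9, -1.2],
       [ 3.3, -0.9]]))
lifter (array([ 0.66953459, -0.03069287,  1.60609528]), array([[ 0. ,  0.1],
       [ 0.2,  0.6],
       [-0.6, -0.5],
       [ 0.5, -0.2],
       [ 0.5,  0.7],
       [-0.3,  0.9],
       [-0.2, -1.4],
       [ 0.1, -1.4]]))
rack (array([0.48439175, 0.03384554, 1.50312287]), array([[ 0.5, -2. ],
       [ 0. , -2.1],
       [ 0.5, -1.8],
       [-0.6, -0.7],
       [-1.5,  1.8],
       [ 0.1, -7.6],
       [-1. ,  0.9],
       [-0.4, -9.7]]))
tray (array([ 0.54263405, -0.28241608, -1.54781357]), array([[  0.4,  -0.7],
       [-74.1,  38. ],
       [  0.7,  -0.3],
       [ 72.3, -35.4],
       [  0.2,  -2.4],
       [-37.7, -64.2],
       [ -1.1,  -0.5],
       [ 39.1,  58.9]])) (array([ 0.54143982, -0.28074411, -0.36780415]), array([[-0.6,  0.2],
       [ 1.2, -1.1],
       [ 2. , -0.9],
       [ 1.1, -0.5],
       [-0.4, -1. ],
       [ 0.6, -1.7],
       [-1. , -1. ],
       [-0.8, -0.2]]))
```

The lifter and tray fits agree in both views (grip at about (0.671,-0.080), residual about 1 px). The warmer and rack are coarse, so the wrist camera will refine them from above.

```bash
cat >> h.py <<'E'
def to(x,y,z,yaw,pitch=0):
    """travel (mm) and turn (deg) in tool axes to TCP (x,y,z), tool x at world yaw (deg), z down"""
    st=ctrl.get_state(); R=Ro.from_rotvec(st["tool_rot"])
    a=np.radians(yaw); X=[np.cos(a),np.sin(a),0]; Z=[0,0,-1]; G=Ro.from_matrix(np.c_[X,np.cross(Z,X),Z])*Ro.from_euler("y",pitch,degrees=True)
    print("t",round(st["time"],2),"travel mm",np.round(1000*R.inv().apply(np.array([x,y,z])-st["position"]),1),"turn",np.round((R.inv()*G).as_rotvec(degrees=True),2),
      "pos",np.round(st["position"],4),"F",np.round(st["ft_force"],1),"w",round(st["grip_width"]*87,1),round(st["grip_force"],1),"q",np.round(st["joint_positions"],2))
def snap(name,path,crop=None,k=1):
    st=ctrl.get_state(); im=ctrl.get_image(name)[:,:,::-1]; cv2.imwrite(path,im)
    np.save(path[:-4]+".npy",np.r_[st["position"],st["tool_rot"]])
def wcam(path):
    a=np.load(path[:-4]+".npy"); return cam("wrist",dict(position=a[:3],tool_rot=a[3:]))
E
python3 -c "
from h import *
to(.57,.18,.35,92)"
```

```text
t 0.1 travel mm [-515.2 -346.7 -113.8] turn [-8.000e-02  7.000e-02  7.506e+01] pos [0.1455 0.633  0.2356] F [-0.2 -0.1  0.1] w 87.2 0.0 q [-1.33  0.32 -0.07  1.45  0.02  1.37 -0.06]
```

Request:
step_arm([
  {"travel":[-0.515,-0.347,-0.114],"turn":[0,0,75]},
  {"travel":[-0.515,-0.347,-0.114],"turn":[0,0,75]},
  {"travel":[-0.515,-0.347,-0.114],"turn":[0,0,75]},
  {"travel":[-0.515,-0.347,-0.114],"turn":[0,0,75]},
  {"travel":[-0.515,-0.347,-0.114],"turn":[0,0,75]},
])

```text
time: 0.6
position: [0.3145, 0.4521, 0.2817]
tool_rot: [-1.481, -2.77, 0.001]
ft_force: [0.7, 0.7, -0.3]
grip_width: 1.005
grip_force: 0.0
```

```bash
python3 -c "
from h import *
to(.57,.18,.35,92)"
```

```text
t 0.6 travel mm [-368.2   61.3  -68.3] turn [-2.000e-02  1.000e-02  3.174e+01] pos [0.3145 0.4521 0.2817] F [ 0.7  0.7 -0.3] w 87.4 0.0 q [-1.14  0.09  0.13  1.64 -0.01  1.42 -0.41]
```

Request:
step_arm([
  {"travel":[-0.368,0.061,-0.068],"turn":[0,0,32]},
  {"travel":[-0.368,0.061,-0.068],"turn":[0,0,32]},
  {"travel":[-0.368,0.061,-0.068],"turn":[0,0,32]},
  {"travel":[-0.368,0.061,-0.068],"turn":[0,0,32]},
  {"travel":[-0.368,0.061,-0.068],"turn":[0,0,32]},
])

```text
time: 1.1
position: [0.4837, 0.2738, 0.3267]
tool_rot: [-2.183, -2.259, -0.0]
ft_force: [0.4, 0.3, 0.7]
grip_width: 1.002
grip_force: 0.0
```

```bash
python3 -c "
from h import *
to(.57,.18,.35,92)"
```

```text
t 1.1 travel mm [-96.7  83.  -23.3] turn [-0.01 -0.01 -0.04] pos [0.4837 0.2738 0.3267] F [0.4 0.3 0.7] w 87.2 0.0 q [-0.9   0.09  0.36  1.56 -0.03  1.5  -0.5 ]
```

Request:
step_arm([
  {"travel":[-0.097,0.083,-0.023],"turn":[0,0,0]},
  {"travel":[-0.097,0.083,-0.023],"turn":[0,0,0]},
  {"travel":[-0.097,0.083,-0.023],"turn":[0,0,0]},
  {"travel":[-0.097,0.083,-0.023],"turn":[0,0,0]},
])

```text
time: 1.5
position: [0.5722, 0.1757, 0.3498]
tool_rot: [2.189, 2.249, -0.001]
ft_force: [-0.2, 0.5, 0.7]
grip_width: 0.995
grip_force: 0.0
```

```bash
python3 -c "
from h import *
snap('wrist','pics/w1.png')
"
```

```text
(no output)
```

View pics/w1.png

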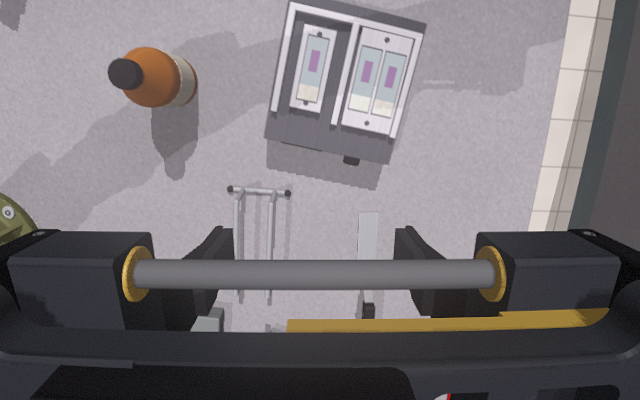

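The wrist view is clear. The large frame's end holes are at about (387,40) and (367,123), and the warmer front is at the lower edge near (351,160). The rack rods run along columns 240 and 270, and the blade tip is at (368,212). I'll refine these in software.

```bash
python3 - <<'E'
from h import *
im=cv2.imread("pics/w1.png"); g=cv2.cvtColor(im,cv2.COLOR_BGR2GRAY).astype(float); m=wcam("pics/w1.png")
def dark(u,v,r=4):
    w=g[v-r:v+r+1,u-r:u+r+1]; k=np.clip(np.median(w)-12-w,0,None); y,x=np.mgrid[v-r:v+r+1,u-r:u+r+1]; return (k*x).sum()/k.sum(),(k*y).sum()/k.sum()
for n,a,b,z in (("large",(387,40),(367,123),.065),("small",(320,34),(306,103),.065)):
    P=ray(m,[dark(*a),dark(*b)],z); d=P[0]-P[1]; print(n,dark(*a),dark(*b),P.round(4),"mid",P.mean(0).round(4),"len",np.hypot(*d[:2]).round(4),"yaw",np.degrees(np.arctan2(d[1],d[0])).round(2))
T=ray(m,[(290,0),(426,22),(389,164),(265,137)],.055); print("warmer top",T.round(4)[:,:2],[np.linalg.norm(T[i]-T[i-1]).round(4) for i in range(4)])
# rods: bright peak profile per row
for c in (240,270):
    pts=[]
    for v in range(205,228,2):
        w=g[v,c-8:c+9]; k=np.clip(w-np.percentile(w,70),0,None); pts.append(((k*np.arange(c-8,c+9)).sum()/k.sum(),v))
    print(c,[round(p[0],1) for p in pts])
print(g[215,230:282].astype(int)); print(g[222,350:385].astype(int)); print(g[200:220,368].astype(int)); print(g[180:200,240].astype(int)); print(g[180:200,255].astype(int))
for v in (40,80,110): print(v,g[v,325:430].astype(int))
E
```

```text
large (np.float64(386.6316105769231), np.float64(39.54086538461539)) (np.float64(366.38639281129656), np.float64(122.78626444159178)) [[0.6593 0.3284 0.065 ]
 [0.6408 0.2259 0.065 ]] mid [0.6501 0.2772 0.065 ] len 0.1041 yaw 79.74
small (np.float64(319.40909090909093), np.float64(34.68025078369906)) (np.float64(305.3965626989179), np.float64(101.79248886059834)) [[0.5759 0.3312 0.065 ]
 [0.5604 0.2502 0.065 ]] mid [0.5681 0.2907 0.065 ] len 0.0824 yaw 79.18
warmer top [[0.5384 0.3724]
 [0.7098 0.3532]
 [0.6777 0.1705]
 [0.5065 0.2027]] [np.float64(0.1726), np.float64(0.1724), np.float64(0.1855), np.float64(0.1742)]
240 [np.float64(235.5), np.float64(234.8), np.float64(235.8), np.float64(236.7), np.float64(235.7), np.float64(237.6), np.float64(235.2), np.float64(235.6), np.float64(236.5), np.float64(235.7), np.float64(235.8), np.float64(235.6)]
270 [np.float64(270.6), np.float64(269.4), np.float64(268.0), np.float64(268.3), np.float64(268.6), np.float64(269.1), np.float64(269.0), np.float64(268.0), np.float64(270.6), np.float64(270.0), np.float64(270.1), np.float64(267.0)]
[176 176 17
[... 1183 characters left out ...]
6 147 146 147 147 150 174 190 189 189 192 176 166 195 205 180
 162 183 191 188 189 188 170 150 146 147 145 145 145 145 150 174 187 190
 190 190 175 167 201 191 125 152 204 214 210 206 207 190 126 147 160 157
 159 161 162 161 157 157 158 158 165 172 172 169 171 168 170]
110 [115 116 114 113 114 115 114 110 161 222 229 225 223 225 200 112 104 110
 126 200 226 225 226 214 215 204 201 186 176 164 155 161 158 174 183 198
 206 218 222 227 230 232 219 194 216 217 181 207 233 234 233 234 233 233
 232 232 232 231 231 231 231 229 230 231 232 231 221 205 215 208 159 175
 220 228 225 225 221 191 146 150 161 163 159 162 170 173 177 179 178 177
 175 171 172 173 173 176 175 176 175 172 171 171 173 172 173]
```

```bash
python3 - <<'E'
from h import *
m=wcam("pics/w1.png")
L=ray(m,[(356,40),(346.5,80),(339.5,110)],.065);R=ray(m,[(414.5,40),(404.4,80),(396,110)],.065)
for n,A in(("L",L),("R",R)): d=A[0]-A[2]; print(n,A[:,:2].round(4),np.degrees(np.arctan2(d[1],d[0])).round(2))
u=np.array([np.cos(np.radians(79.7)),np.sin(np.radians(79.7))]); n=np.array([-u[1],u[0]])
C=np.array([.6501,.2772])
print("offsets across lane from frame centre",((L[:,:2]-C)@n).round(4),((R[:,:2]-C)@n).round(4))
F=ray(m,[(350.7,80),(402.6,80)],.065); print("frame edges",((F[:,:2]-C)@n).round(4))
B=ray(m,[(358.5,222),(378.5,222),(368,212.5)],.002); print("blade",B.round(4))
to(.671,-.08,.20,92)
E
```

```text
L [[0.6213 0.3264]
 [0.612  0.2786]
 [0.6048 0.2411]] 79.03
R [[0.6942 0.3293]
 [0.6858 0.2812]
 [0.6783 0.2435]] 79.5
offsets across lane from frame centre [0.0371 0.0378 0.0381] [-0.0341 -0.0345 -0.0338]
frame edges [ 0.0326 -0.0322]
blade [[0.6493 0.0645 0.002 ]
 [0.682  0.0653 0.002 ]
 [0.6636 0.0812 0.002 ]]
t 1.55 travel mm [-261.9   92.4  149.6] turn [-0.    0.06 -0.21] pos [0.5704 0.179  0.3493] F [-0.3  0.3  0.9] w 86.7 0.0 q [-0.75  0.19  0.47  1.42 -0.08  1.56 -0.25]
```

Request:
step_arm([
  {"travel":[-0.262,0.092,0.15],"turn":[0,0,0]},
  {"travel":[-0.262,0.092,0.15],"turn":[0,0,0]},
  {"travel":[-0.262,0.092,0.15],"turn":[0,0,0]},
  {"travel":[-0.262,0.092,0.15],"turn":[0,0,0]},
  {"travel":[-0.262,0.092,0.15],"turn":[0,0,0]},
])

```text
time: 2.05
position: [0.6496, -0.0218, 0.2292]
tool_rot: [-2.175, -2.264, -0.001]
ft_force: [0.8, -0.5, 0.6]
grip_width: 0.997
grip_force: 0.0
```

```bash
python3 -c "
from h import *
to(.671,-.08,.20,92)"
```

```text
t 2.05 travel mm [-59.1  19.1  29.1] turn [-0.04 -0.11  0.29] pos [ 0.6496 -0.0218  0.2292] F [ 0.8 -0.5  0.6] w 86.7 0.0 q [-0.45  0.36  0.58  1.48 -0.2   1.36  0.18]
```

Request:
step_arm([
  {"travel":[-0.059,0.019,0.029],"turn":[0,0,0]},
  {"travel":[-0.059,0.019,0.029],"turn":[0,0,0]},
  {"travel":[-0.059,0.019,0.029],"turn":[0,0,0]},
  {"travel":[-0.059,0.019,0.029],"turn":[0,0,0]},
])

```text
time: 2.45
position: [0.6709, -0.0785, 0.2015]
tool_rot: [-2.177, -2.263, -0.002]
ft_force: [1.3, -0.4, 1.2]
grip_width: 1.002
grip_force: 0.0
```

```bash
python3 -c "
from h import *
snap('wrist','pics/w2.png')
to(.671,-.08,.20,92)
"
```

```text
t 2.5 travel mm [-2.2 -0.3  2.2] turn [ 0.03 -0.14  0.31] pos [ 0.6712 -0.0778  0.2022] F [-0.8  0.4  0.7] w 87.3 0.0 q [-0.35  0.43  0.59  1.45 -0.24  1.34  0.29]
```

View pics/w2.png

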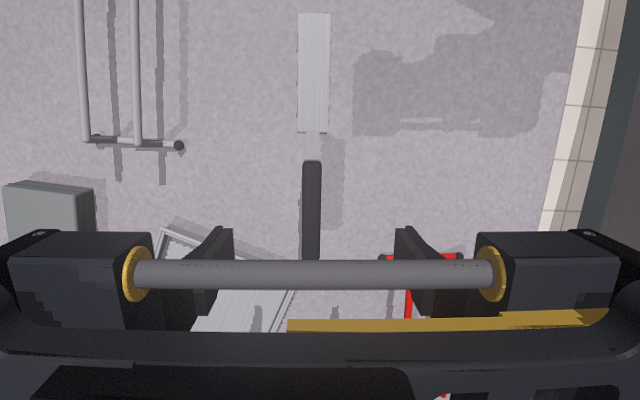

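The blade runs from (314,13) to (312,132), with the handle at columns 303-321 starting at row 160. The rack rods are at columns ~80 and ~135, with their front feet near row 140. Next I'll refine the lifter pose and the rods.

```bash
python3 - <<'E'
from h import *
im=cv2.imread("pics/w2.png"); g=cv2.cvtColor(im,cv2.COLOR_BGR2GRAY).astype(int); m=wcam("pics/w2.png")
for v in (30,110): print(v,g[v,292:336])
print(g[180,296:328],g[235,296:328]);print(g[6:20,314],g[126:138,305],g[152:168,312])
for v in (10,60,100,120): print(v,"L",g[v,70:96],"R",g[v,126:150])
E
```

```text
30 [169 171 171 168 166 168 181 187 185 184 185 183 185 184 184 185 185 183
 182 183 182 185 184 185 184 182 184 185 184 185 182 183 183 183 187 189
 186 183 172 149 167 169 171 171]
110 [175 174 173 171 172 155 179 183 179 179 179 176 178 180 178 178 181 181
 181 178 178 179 177 178 181 180 178 177 177 184 182 178 180 178 175 177
 151 150 169 169 170 169 170 167]
[175 173 173 171 172 139  74  66  71  70  75  75  74  72  73  73  73  73
  70  67  69  69  69  69  60 105 158 157 156 157 159 158] [171 169 169 127 122 135  67  60  67  69  70  68  67  67  66  66  64  67
  67  65  62  62  62  53 158 171 172 171 170 169 166 167]
[166 170 169 168 168 168 170 180 186 185 186 185 185 184] [179 179 177 178 178 161 132 146 165 169 170 172] [169 171 170 167 166 168 170 151 112  73  64  69  72  73  75  72]
10 L [158 160 160 162 169 173 172 165 154 145 128 110  91  97 149 165 165 164
 159 157 157 160 158 158 160 158] R [165 168 165 159 169 172 175 165 158 144 129 108  86 129 164 164 168 171
 169 166 162 163 164 162]
60 L [165 165 166 168 168 168 172 173 176 171 161 152 139 121 101  90 140 168
 167 170 173 174 171 171 172 172] R [168 167 170 167 161 172 176 175 167 158 148 135 110  82 139 169 169 167
 169 166 164 162 163 164]
100 L [167 168 167 167 169 170 171 170 157 171 177 175 167 160 148 133 113  89
 100 180 177 175 173 173 171 173] R [170 167 169 169 169 167 168 176 178 171 162 153 138 116  92 135 175 171
 172 169 165 165 170 171]
120 L [168 172 174 173 173 171 170 167 168 162 163 176 178 172 161 154 142 122
 101  94 161 175 170 170 170 168] R [169 169 168 168 157 159 153 171 181 177 168 158 148 129 109 111 157 177
 175 172 170 166 165 167]
```

```bash
python3 - <<'E'
from h import *
m=wcam("pics/w2.png")
ang=lambda a,b:np.degrees(np.arctan2(*(a-b)[[1,0]])).round(2)
B=ray(m,[(314,30),(312.7,110),(314.3,12.5),(312.5,131.5)],.0025); H=ray(m,[(311.2,180),(310.7,235),(311.5,160.5)],.058)
print("blade",B.round(4)[:,:2],ang(B[0],B[1]),"len",np.linalg.norm(B[2]-B[3]).round(4)); print("handle",H.round(4)[:,:2],ang(H[0],H[1]),ang(B[2],H[1]))
L=ray(m,[(78.8,10),(80.8,60),(83.4,100),(85,120)],.051);R=ray(m,[(134.3,10),(135.1,60),(136.4,100),(137.2,120)],.051)
print(L.round(4)[:,:2],ang(L[0],L[2]),R.round(4)[:,:2],ang(R[0],R[2]))
E=ray(m,[(87,139),(139,144)],.02); print("feet-ish",E.round(4))
E
```

```text
blade [[ 0.6657  0.0657]
 [ 0.6674 -0.0116]
 [ 0.6654  0.0818]
 [ 0.6681 -0.0337]] 91.27 len 0.1155
handle [[ 0.6686 -0.0736]
 [ 0.6702 -0.1281]
 [ 0.6682 -0.0555]] 91.63 91.31
[[ 0.4616  0.0684]
 [ 0.4591  0.0268]
 [ 0.4574 -0.008 ]
 [ 0.4566 -0.026 ]] 86.84 [[ 0.5118  0.0681]
 [ 0.5096  0.0272]
 [ 0.5079 -0.0071]
 [ 0.5071 -0.0249]] 87.02
feet-ish [[ 0.4343 -0.0474  0.02  ]
 [ 0.49   -0.051   0.02  ]]
```

```bash
python3 - <<'E'
from h import *
m2=wcam("pics/w2.png");m1=wcam("pics/w1.png")
print(ray(m2,[(92,138),(180,146)],.004).round(4),ray(m1,[(230,188),(288,192)],.004).round(4))
to(.669,-.0815,.041,91.4)
E
```

```text
[[ 0.4289 -0.0481  0.004 ]
 [ 0.5265 -0.0539  0.004 ]] [[0.443  0.1165 0.004 ]
 [0.5345 0.1125 0.004 ]]
t 2.5 travel mm [ -4.   -2.5 161.2] turn [ 0.03 -0.14  0.91] pos [ 0.6712 -0.0778  0.2022] F [-0.8  0.4  0.7] w 87.3 0.0 q [-0.35  0.43  0.59  1.45 -0.24  1.34  0.29]
```

Rack centre is about (0.4847,0.032), yaw 86.9°. Descend and grip the handle.

Request:
step_arm([
  {"travel":[-0.004,-0.0025,0.04],"turn":[0,0,0.9]},
  {"travel":[-0.004,-0.0025,0.08],"turn":[0,0,0.9]},
  {"travel":[-0.004,-0.0025,0.12],"turn":[0,0,0.9]},
  {"travel":[-0.004,-0.0025,0.15],"turn":[0,0,0.9]},
  {"travel":[-0.004,-0.0025,0.161],"turn":[0,0,0.9]},
])

```text
time: 3.0
position: [0.6669, -0.0812, 0.0381]
tool_rot: [-2.19, -2.246, 0.002]
ft_force: [-0.5, 0.7, 0.1]
grip_width: 1.002
grip_force: 0.0
```

Request:
step_arm([
  {"travel":[0,0,0]},
  {"travel":[0,0,0]},
])

```text
$.commands[0]: bad value
```

```bash
python3 -c "
from h import *
to(.669,-.0815,.041,91.4)"
```

```text
t 3.0 travel mm [-0.3  2.1 -2.9] turn [-0.24 -0.15  0.03] pos [ 0.6669 -0.0812  0.0381] F [-0.5  0.7  0.1] w 87.2 0.0 q [-0.32  0.57  0.54  1.61 -0.32  1.06  0.34]
```

Request:
step_arm([
  {"travel":[0,0,0],"turn":[0,0,0]},
  {"travel":[0,0,0],"turn":[0,0,0]},
])

```text
time: 3.2
position: [0.67, -0.0844, 0.0429]
tool_rot: [2.195, 2.245, 0.004]
ft_force: [0.3, -0.2, -0.1]
grip_width: 1.001
grip_force: 0.0
```

```bash
python3 -c "
from h import *
to(.669,-.0815,.041,91.4)"
```

```text
t 3.2 travel mm [ 2.9 -1.   1.9] turn [ 0.18 -0.02 -0.12] pos [ 0.67   -0.0844  0.0429] F [ 0.3 -0.2 -0.1] w 87.1 0.0 q [-0.32  0.57  0.54  1.6  -0.32  1.06  0.34]
```

State readings carry about 2 mm of noise, and averaged they put the tool on target. Close on the handle. From here I'll average several readings.

Request:
step_arm([
  {"travel":[0,0,0],"turn":[0,0,0]},
  {"travel":[0,0,0],"turn":[0,0,0]},
  {"travel":[0,0,0],"turn":[0,0,0]},
  {"travel":[0,0,0],"turn":[0,0,0]},
  {"travel":[0,0,0],"turn":[0,0,0]},
], gripper=0, force=60)

```text
time: 3.7
position: [0.6686, -0.0855, 0.041]
tool_rot: [2.198, 2.244, 0.0]
ft_force: [-0.0, -0.7, 0.1]
grip_width: 0.631
grip_force: 0.0
```

```bash
python3 - <<'E'
s=open("h.py").read()
s=s.replace('''    st=ctrl.get_state(); R=Ro.from_rotvec(st["tool_rot"])
    a=''','''    st=avg(n); R=Ro.from_rotvec(st["tool_rot"])
    a=''').replace("yaw,pitch=0):","yaw,pitch=0,n=8):").replace('''    st=ctrl.get_state(); im=ctrl''','''    st=avg(6); im=ctrl''')
s+='''
def avg(n):
    S=[ctrl.get_state()]
    for _ in range(n-1): ctrl.get_image("wrist"); S.append(ctrl.get_state())
    st=dict(S[-1])
    for k in ("position","ft_force","torque","joint_positions"): st[k]=np.mean([s[k] for s in S],0)
    st["tool_rot"]=Ro.from_rotvec([s["tool_rot"] for s in S]).mean().as_rotvec()
    return st
'''
open("h.py","w").write(s)
E
python3 -c "
from h import *
to(.669,-.0815,.041,91.4)"
```

```text
t 4.05 travel mm [ 3.9  0.6 -0.3] turn [ 0.   -0.   -0.21] pos [ 0.6685 -0.0855  0.0407] F [-0.3  0.3 -0.2] w 26.8 0.0 q [-0.32  0.57  0.54  1.6  -0.32  1.06  0.34]
```

Request:
step_arm([
  {"travel":[0,0,0],"turn":[0,0,0]},
  {"travel":[0,0,0],"turn":[0,0,0]},
  {"travel":[0,0,0],"turn":[0,0,0]},
  {"travel":[0,0,0],"turn":[0,0,0]},
])

```text
time: 4.45
position: [0.6685, -0.0854, 0.0407]
tool_rot: [-2.198, -2.244, -0.0]
ft_force: [-0.1, -0.7, -0.3]
grip_width: 0.202
grip_force: 60.0
```

```bash
python3 -c "
from h import *
to(.669,-.0815,.161,91.4)"
```

```text
t 4.8 travel mm [   3.9    0.5 -120.3] turn [ 0.01 -0.   -0.21] pos [ 0.6686 -0.0854  0.0407] F [ 0.3  0.1 -0.3] w 17.7 60.0 q [-0.32  0.57  0.54  1.6  -0.32  1.06  0.34]
```

Gripped at 17.7 mm wide and 60 N. The TCP is 40.7 mm above the blade's underside, and the tip is 167 mm ahead. Lift.

Request:
step_arm([
  {"travel":[0,0,-0.015],"turn":[0,0,0]},
  {"travel":[0,0,-0.045],"turn":[0,0,0]},
  {"travel":[0,0,-0.08],"turn":[0,0,0]},
  {"travel":[0,0,-0.105],"turn":[0,0,0]},
  {"travel":[0,0,-0.115],"turn":[0,0,0]},
])

```text
time: 5.3
position: [0.6701, -0.0861, 0.1601]
tool_rot: [2.196, 2.241, 0.006]
ft_force: [0.1, -0.5, -1.9]
grip_width: 0.203
grip_force: 60.0
```

```bash
python3 -c "
from h import *
to(.6041,.029,.13,79.6,n=3)"
```

```text
t 5.4 travel mm [116.2 -63.6  29. ] turn [ 0.28 -0.02 11.59] pos [ 0.6699 -0.0859  0.1593] F [ 0.4 -0.3 -0.8] w 17.3 60.0 q [-0.35  0.46  0.58  1.5  -0.26  1.25  0.29]
```

Request:
step_arm([
  {"travel":[0.02,-0.011,0.004],"turn":[0,0,2]},
  {"travel":[0.05,-0.028,0.012],"turn":[0,0,5]},
  {"travel":[0.082,-0.045,0.02],"turn":[0,0,8]},
  {"travel":[0.105,-0.058,0.026],"turn":[0,0,11]},
  {"travel":[0.116,-0.0635,0.029],"turn":[0,0,11.6]},
])

```text
time: 5.9
position: [0.5994, 0.0328, 0.1238]
tool_rot: [-2.408, -2.011, 0.006]
ft_force: [0.3, 0.3, -0.7]
grip_width: 0.203
grip_force: 60.0
```

```bash
python3 - <<'E'
from h import *
to(.6041,.029,.101,79.6,n=8)
snap('wrist','pics/w3.png')
E
```

```text
t 6.25 travel mm [-0.6  3.  24.2] turn [-0.15  0.03  0.06] pos [0.6013 0.0301 0.1252] F [-0.2 -0.1 -0.8] w 17.2 60.0 q [-0.59  0.33  0.59  1.73 -0.2   1.14 -0.11]
```

View pics/w3.png

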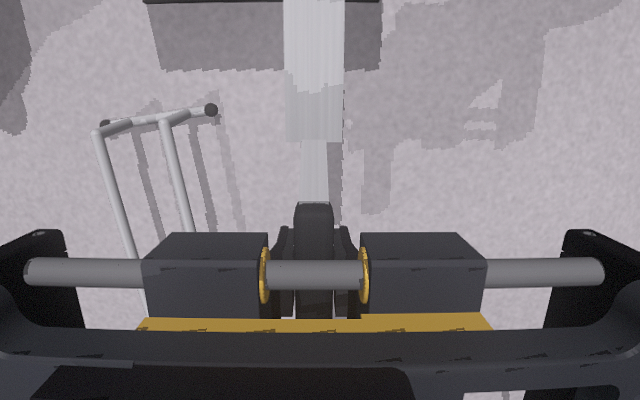

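The blade is straight ahead of the gripper (columns 285-345), with the warmer front edge at row 0-5. Lower toward the bare top in front of the frame.

Request:
step_arm([
  {"travel":[0,0.003,0.01],"turn":[0,0,0]},
  {"travel":[0,0.003,0.02],"turn":[0,0,0]},
  {"travel":[0,0.003,0.024],"turn":[0,0,0]},
  {"travel":[0,0.003,0.024],"turn":[0,0,0]},
])

```text
time: 6.95
position: [0.6046, 0.0286, 0.1012]
tool_rot: [-2.413, -2.01, 0.004]
ft_force: [0.5, 0.0, -1.1]
grip_width: 0.199
grip_force: 60.0
```

```bash
python3 - <<'E'
from h import *
to(.6041,.029,.0965,79.6,n=8)
E
```

```text
t 7.3 travel mm [ 0.1 -1.5  6.1] turn [-0.01  0.   -0.01] pos [0.6055 0.0287 0.1026] F [ 0.1 -0.3 -1.2] w 17.4 60.0 q [-0.57  0.37  0.59  1.74 -0.22  1.1  -0.1 ]
```

Request:
step_arm([
  {"travel":[0,-0.001,0.002],"turn":[0,0,0]},
  {"travel":[0,-0.001,0.004],"turn":[0,0,0]},
  {"travel":[0,-0.001,0.004],"turn":[0,0,0]},
])

```text
time: 7.6
position: [0.6043, 0.0289, 0.0983]
tool_rot: [-2.413, -2.011, 0.001]
ft_force: [-0.1, 0.3, -1.6]
grip_width: 0.201
grip_force: 60.0
```

Request:
step_arm([
  {"travel":[0,0,0.001],"turn":[0,0,0]},
  {"travel":[0,0,0.001],"turn":[0,0,0]},
])

```text
time: 7.8
position: [0.6045, 0.0289, 0.0976]
tool_rot: [-2.414, -2.011, 0.0]
ft_force: [-0.3, 0.0, -1.1]
grip_width: 0.198
grip_force: 60.0
```

Request:
step_arm([
  {"travel":[0,0,0.001],"turn":[0,0,0]},
  {"travel":[0,0,0.001],"turn":[0,0,0]},
])

```text
time: 8.0
position: [0.6045, 0.0288, 0.0966]
tool_rot: [-2.414, -2.011, 0.0]
ft_force: [0.1, -0.2, -1.7]
grip_width: 0.199
grip_force: 60.0
```

```bash
python3 - <<'E'
from h import *
to(.6041,.029,.0965,79.6,n=8)
cv2.imwrite("pics/s1.png",cv2.resize(ctrl.get_image("side")[200:380,180:400,::-1],None,fx=3.3,fy=3.3,interpolation=cv2.INTER_CUBIC))
E
```

```text
t 8.35 travel mm [ 0.1 -0.5  0.2] turn [ 0.   -0.   -0.01] pos [0.6046 0.0288 0.0967] F [ 0.  -0.1 -1.4] w 17.2 60.0 q [-0.57  0.37  0.58  1.75 -0.23  1.09 -0.1 ]
```

View pics/s1.png

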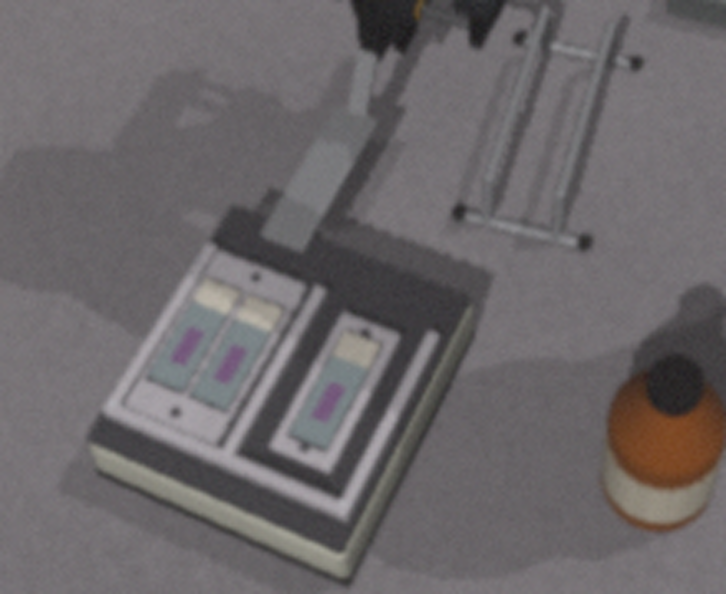

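The tip at (285,243) lies on the bare top just in front of the large frame. Next I'll check lateral alignment and height against projections.

```bash
python3 - <<'E'
from h import *
D=cam("side"); k=3.3; c=lambda p:((p-[180,200])*k).round(1)
u=np.array([np.cos(np.radians(79.6)),np.sin(np.radians(79.6)),0]); n=np.array([-u[1],u[0],0])
T=np.array([.6046,.0288,0])+.1672*u
for z in (.0545,.0575,.0605): print(z,c(proj(D,[T+n*.016+[0,0,z],T-n*.016+[0,0,z]])).tolist())
print("holes",c(proj(D,[[.6593,.3284,.065],[.6408,.2259,.065]])).tolist())
E
```

```text
0.0545 [[306.0, 251.5], [263.2, 234.9]]
0.0575 [[305.6, 249.1], [262.7, 232.5]]
0.0605 [[305.2, 246.7], [262.3, 230.0]]
holes [[179.4, 410.4], [259.1, 274.9]]
```

Request:
step_arm([
  {"travel":[0,0.002,0.0007],"turn":[0,0,0]},
  {"travel":[0,0.002,0.0007],"turn":[0,0,0]},
  {"travel":[0,0.002,0.0007],"turn":[0,0,0]},
])

```text
time: 8.7
position: [0.6067, 0.0285, 0.096]
tool_rot: [2.414, 2.011, 0.0]
ft_force: [-0.7, 0.4, -1.3]
grip_width: 0.198
grip_force: 60.0
```

Request:
step_arm([
  {"travel":[0,0,0.0006],"turn":[0,0,0]},
  {"travel":[0,0,0.0006],"turn":[0,0,0]},
  {"travel":[0,0,0.0006],"turn":[0,0,0]},
])

```text
time: 9.0
position: [0.6067, 0.0284, 0.0956]
tool_rot: [2.414, 2.011, 0.0]
ft_force: [-0.0, -1.2, -0.2]
grip_width: 0.201
grip_force: 60.0
```

```bash
python3 - <<'E'
from h import *
to(.606,.029,.0965,79.6,n=8)
E
```

```text
t 9.35 travel mm [ 0.5 -0.7 -1. ] turn [ 0.01 -0.   -0.01] pos [0.6066 0.0284 0.0955] F [-0.1 -0.9 -0.4] w 17.5 60.0 q [-0.57  0.38  0.58  1.74 -0.23  1.09 -0.09]
```

Light contact with the top (about 1 N). Slide in.

Request:
step_arm([
  {"travel":[0.006,0,0],"turn":[0,0,0]},
  {"travel":[0.014,0,0],"turn":[0,0,0]},
  {"travel":[0.022,0,0],"turn":[0,0,0]},
  {"travel":[0.03,0,0],"turn":[0,0,0]},
  {"travel":[0.036,0,0],"turn":[0,0,0]},
])

```text
time: 9.85
position: [0.6132, 0.0644, 0.0955]
tool_rot: [2.412, 2.012, -0.001]
ft_force: [-1.2, -3.1, 0.9]
grip_width: 0.196
grip_force: 60.0
```

Request:
step_arm([
  {"travel":[0.006,0,0],"turn":[0,0,0]},
  {"travel":[0.012,0,0],"turn":[0,0,0]},
  {"travel":[0.018,0,0],"turn":[0,0,0]},
  {"travel":[0.018,0,0],"turn":[0,0,0]},
])

```text
time: 10.25
position: [0.6166, 0.0833, 0.0954]
tool_rot: [-2.412, -2.012, -0.002]
ft_force: [0.3, -0.0, 0.2]
grip_width: 0.201
grip_force: 60.0
```

```bash
python3 - <<'E'
from h import *
to(.630,.159,.0955,79.6,n=5)
cv2.imwrite("pics/s2.png",cv2.resize(ctrl.get_image("side")[200:380,180:400,::-1],None,fx=2.5,fy=2.5,interpolation=cv2.INTER_CUBIC))
E
```

```text
t 10.45 travel mm [77.1 -0.4  0. ] turn [ 0.01 -0.09  0.04] pos [0.6165 0.0831 0.0954] F [ 0.5  0.7 -0.4] w 17.4 60.0 q [-0.63  0.4   0.56  1.7  -0.24  1.1  -0.18]
```

View pics/s2.png

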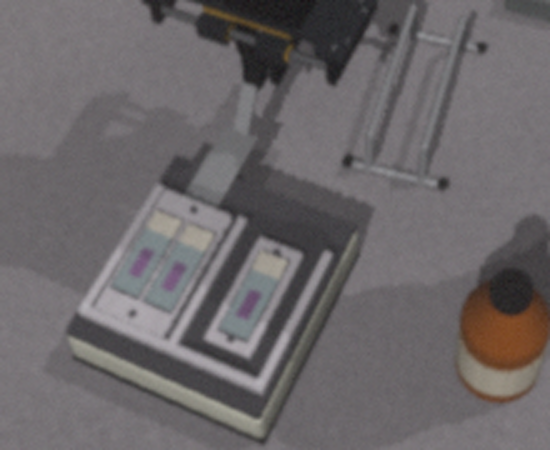

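The blade is under the frame (it disappears at (210,195)), and the frame hasn't moved (hole still at (193,210)). Forces are low. Continue sliding in.

Request:
step_arm([
  {"travel":[0.008,0,0],"turn":[0,0,0]},
  {"travel":[0.018,0,0],"turn":[0,0,0]},
  {"travel":[0.028,0,0],"turn":[0,0,0]},
  {"travel":[0.036,0,0],"turn":[0,0,0]},
  {"travel":[0.042,0,0],"turn":[0,0,0]},
])

```text
time: 11.0
position: [0.6242, 0.1233, 0.0957]
tool_rot: [2.413, 2.011, -0.0]
ft_force: [-0.9, -5.6, 4.4]
grip_width: 0.202
grip_force: 60.0
```

Request:
step_arm([
  {"travel":[0.008,0,0],"turn":[0,0,0]},
  {"travel":[0.016,0,0],"turn":[0,0,0]},
  {"travel":[0.024,0,0],"turn":[0,0,0]},
  {"travel":[0.03,0,0],"turn":[0,0,0]},
  {"travel":[0.033,0,0],"turn":[0,0,0]},
])

```text
time: 11.5
position: [0.6301, 0.1539, 0.0957]
tool_rot: [2.413, 2.009, -0.003]
ft_force: [-1.8, -7.3, 3.8]
grip_width: 0.199
grip_force: 60.0
```

```bash
python3 - <<'E'
from h import *
to(.630,.159,.0955,79.6,n=6)
cv2.imwrite("pics/s3.png",ctrl.get_image("side")[:,:,::-1])
a=cv2.cvtColor(cv2.imread("pics/s3.png"),cv2.COLOR_BGR2GRAY).astype(np.float32);b=cv2.cvtColor(cv2.imread("pics/side0.png"),cv2.COLOR_BGR2GRAY).astype(np.float32)
# shift of the frame print between start and now
t=b[285:322,226:268]; r=cv2.matchTemplate(a[275:332,216:278],t,cv2.TM_CCOEFF_NORMED); print(r.max(),np.unravel_index(r.argmax(),r.shape))
E
```

```text
t 11.75 travel mm [ 4.7 -1.   0.1] turn [ 0.02  0.11 -0.05] pos [0.6301 0.1542 0.0957] F [-1.  -5.7  3.7] w 17.2 60.0 q [-0.7   0.45  0.53  1.63 -0.25  1.12 -0.28]
0.9252405 (np.int64(10), np.int64(10))
```

Inserted about 102 mm and against the stop (5.7 N). Back off 1 mm and lift gently.

Request:
step_arm([
  {"travel":[-0.001,0,0],"turn":[0,0,0]},
  {"travel":[-0.001,0,-0.002],"turn":[0,0,0]},
  {"travel":[-0.001,0,-0.005],"turn":[0,0,0]},
  {"travel":[-0.001,0,-0.009],"turn":[0,0,0]},
  {"travel":[-0.001,0,-0.013],"turn":[0,0,0]},
])

```text
time: 12.3
position: [0.6291, 0.1557, 0.1081]
tool_rot: [-2.411, -2.011, 0.0]
ft_force: [0.8, -0.3, -2.1]
grip_width: 0.198
grip_force: 60.0
```

Request:
step_arm([
  {"travel":[0,0,-0.005],"turn":[0,0,0]},
  {"travel":[0,0,-0.013],"turn":[0,0,0]},
  {"travel":[0,0,-0.022],"turn":[0,0,0]},
  {"travel":[0,0,-0.03],"turn":[0,0,0]},
  {"travel":[0,0,-0.035],"turn":[0,0,0]},
])

```text
time: 12.8
position: [0.6302, 0.1545, 0.1449]
tool_rot: [2.414, 2.01, 0.003]
ft_force: [-0.6, -1.2, -3.2]
grip_width: 0.199
grip_force: 60.0
```

```bash
python3 - <<'E'
from h import *
to(.630,.1542,.16,79.6,n=6)
st=avg(4); print(st["torque"])
cv2.imwrite("pics/s4.png",ctrl.get_image("side")[:,:,::-1])
cv2.imwrite("pics/s4b.png",cv2.resize(cv2.imread("pics/s4.png")[190:350,190:400],None,fx=3,fy=3,interpolation=cv2.INTER_CUBIC))
E
```

```text
t 13.05 travel mm [ -0.2   0.  -15.7] turn [ 0.05 -0.04 -0.01] pos [0.63   0.1545 0.1443] F [-0.  -0.3 -2.8] w 17.3 60.0 q [-0.71  0.41  0.55  1.59 -0.22  1.21 -0.3 ]
[-0.361302    0.10383191  0.012465  ]
```

The wrist now carries 2.8 N, which is the lifter plus about 0.15 kg of frame. Check the frame's attitude numerically from the hole positions.

```bash
python3 - <<'E'
from h import *
D=cam("side"); u=np.array([np.cos(np.radians(79.6)),np.sin(np.radians(79.6)),0]);n=np.array([-u[1],u[0],0])
C=np.array([.6501,.2772,0])
X=lambda q:[C+u*(.052+q[0])+n*q[1]+[0,0,q[2]],C+u*(-.052+q[0])+n*q[1]+[0,0,q[3]]]
for f,z in(("pics/side0.png",.065),("pics/s4.png",.1166)):
    g=cv2.cvtColor(cv2.imread(f),cv2.COLOR_BGR2GRAY).astype(float); P=proj(D,X([0,0,z,z])); out=[]
    bg=cv2.medianBlur(g.astype(np.uint8),9).astype(float); dk=cv2.GaussianBlur(np.clip(bg-g,0,None),(0,0),1)
    for p in P:
        u0,v0=p.round().astype(int); w=dk[v0-9:v0+10,u0-9:u0+10]; v,c=np.unravel_index(w.argmax(),w.shape)
        r=dk[v0-9+v-2:v0-9+v+3,u0-9+c-2:u0-9+c+3]; yy,xx=np.mgrid[-2:3,-2:3]; out.append((u0-9+c+(r*xx).sum()/r.sum(),v0-9+v+(r*yy).sum()/r.sum(),round(w.max())))
    o=np.array(out); s=least_squares(lambda q:(proj(D,X(q))-o[:,:2]).ravel(),[0,0,z,z])
    print(f,"pred",P.round(1).tolist(),"obs",o.round(1).tolist(),"shift,lat,z1,z2",s.x.round(4))
    print(" level fit",least_squares(lambda q:(proj(D,X([q[0],q[1],z,z]))-o[:,:2]).ravel(),[0,0]).x.round(4))
E
```

```text
pics/side0.png pred [[234.3, 324.3], [258.5, 283.4]] obs [[232.8, 324.3, 34.0], [257.0, 283.7, 27.0]] shift,lat,z1,z2 [-0.0011 -0.0051  0.0589  0.0584]
 level fit [ 0.0016 -0.0027]
pics/s4.png pred [[230.4, 312.4], [255.8, 270.5]] obs [[229.3, 313.7, 34.0], [255.1, 271.2, 29.0]] shift,lat,z1,z2 [0.0065 0.0029 0.1253 0.1254]
 level fit [ 0.0027 -0.0006]
```

The frame is level on the blade with its centre 126 mm ahead of the TCP. Carry it to the rack at height.

```bash
python3 - <<'E'
from h import *
to(.4779,-.0938,.142,86.9,n=2)
E
```

```text
t 13.3 travel mm [-271.4 -104.2    1.2] turn [-0.03  0.02 -7.31] pos [0.6295 0.1543 0.143 ] F [-0.  -0.2 -2.7] w 17.4 60.0 q [-0.71  0.41  0.55  1.59 -0.22  1.21 -0.3 ]
```

Request:
step_arm([
  {"travel":[-0.012,-0.004,0],"turn":[0,0,-0.3]},
  {"travel":[-0.034,-0.013,0],"turn":[0,0,-0.9]},
  {"travel":[-0.062,-0.024,0],"turn":[0,0,-1.7]},
  {"travel":[-0.092,-0.035,0],"turn":[0,0,-2.5]},
  {"travel":[-0.122,-0.047,0],"turn":[0,0,-3.3]},
])

```text
time: 13.8
position: [0.5602, 0.0408, 0.1433]
tool_rot: [2.354, 2.08, -0.0]
ft_force: [-0.4, -0.5, -2.8]
grip_width: 0.202
grip_force: 60.0
```

```bash
python3 - <<'E'
from h import *
to(.4779,-.0938,.142,86.9,n=1)
E
```

```text
t 13.8 travel mm [-143.8  -65.1    1.4] turn [-0.    0.02 -3.99] pos [0.5602 0.0408 0.1433] F [-0.4 -0.5 -2.8] w 17.6 60.0 q [-0.65  0.22  0.6   1.81 -0.14  1.15 -0.13]
```

Request:
step_arm([
  {"travel":[-0.03,-0.013,0],"turn":[0,0,-0.8]},
  {"travel":[-0.06,-0.026,0],"turn":[0,0,-1.7]},
  {"travel":[-0.088,-0.039,0],"turn":[0,0,-2.5]},
  {"travel":[-0.112,-0.05,0],"turn":[0,0,-3.2]},
  {"travel":[-0.13,-0.058,0],"turn":[0,0,-3.7]},
])

```text
time: 14.3
position: [0.4859, -0.0816, 0.1434]
tool_rot: [-2.288, -2.152, -0.0]
ft_force: [0.5, 0.0, -1.9]
grip_width: 0.203
grip_force: 60.0
```

Request:
step_arm([
  {"travel":[-0.009,-0.004,0],"turn":[0,0,-0.3]},
  {"travel":[-0.014,-0.006,0],"turn":[0,0,-0.3]},
  {"travel":[-0.014,-0.006,0],"turn":[0,0,-0.3]},
  {"travel":[-0.014,-0.006,0],"turn":[0,0,-0.3]},
])

```text
time: 14.7
position: [0.4815, -0.0917, 0.1434]
tool_rot: [2.28, 2.162, 0.001]
ft_force: [0.5, 0.4, -3.1]
grip_width: 0.203
grip_force: 60.0
```

```bash
python3 - <<'E'
from h import *
to(.4779,-.0938,.115,86.9,n=8)
snap('wrist','pics/w4.png')
cv2.imwrite("pics/s5.png",ctrl.get_image("side")[:,:,::-1])
g=cv2.cvtColor(cv2.imread("pics/w4.png"),cv2.COLOR_BGR2GRAY).astype(int)
for v in (20,120,190): print(v,g[v,200:420:2])
E
```

```text
t 15.05 travel mm [-2.1 -3.3 28.3] turn [-0.    0.    0.06] pos [ 0.4813 -0.0918  0.1433] F [ 0.2  0.2 -2.6] w 17.4 60.0 q [-0.54  0.04  0.69  1.98 -0.03  1.13  0.12]
20 [172 175 176 175 173 175 175 174 178 181 179 178 175 176 178 180 175 174
 177 178 178 176 214 227 234 129 197 197 197 199 197 198 197 197 197 199
 199 198 199 197 198 198 198 197 198 198 198 197 197 198 199 164 171 234
 230 234 128 200 198 198 199 197 199 199 196 198 198 197 196 196 197 197
 198 197 197 198 198 196 196 197 197 197 202 128 234 234 176 151 155 156
 153 155 158 162 162 157 152 153 152 152 154 157 160 162 158 159 178 174
 173 175]
120 [178 178 177 178 183 181 177 178 179 179 180 182 185 184 183 182 178 178
 176 181 182 181 180 182 193 192 194 192 192 191 193 191 192 191 195 181
 182 185 182 177 176 183 183 182 182 186 186 185 180 185 185 184 193 194
 190 193 192 192 192 194 191 200 201 204 204 200 203 206 205 200 207 211
 211 211 214 210 211 209 206 208 213 212 212 214 159 160 157 156 157 160
 158 158 160 158 162 164 164 162 162 161 162 165 166 165 162 158 156 158
 160 162]
190 [165 163 162 162 160 159 164 165 164 161 161 159 158 155 158 160 161 157
 159 160 158 158 161 162 160 163 162 163 164 164 160 157 156 176 180 176
 178 136 130 134 134 132 131 131 132 133 133 134 134 129 176 175 173 174
 172 172 176 174 172 174 175 175 174 174 159 132 132 135 135 137 137 179
 181 180 181 182 180 180 179 182 180 180 181 180 176 179 179 156 160 164
 160 160 160 161 162 160 161 160 161 159 162 178 180 180 179 178 179 177
 173 175]
```

```bash
python3 - <<'E'
from h import *
D=cam("side"); u=np.array([np.cos(np.radians(86.9)),np.sin(np.radians(86.9))]);n=np.array([-u[1],u[0]]);C=np.array([.4847,.032])
def show(t,uv):
    P=ray(D,uv,.051)[:,:2]-C; print(t,"along",(P@u).round(4),"lat",(P@n).round(4))
s1=lambda a:np.array(a)/3.3+[180,200]-.35
show("s1 rodA",s1([(543,20),(515,103),(490,178)])); show("s1 rodB",s1([(622,28),(595,108),(565,198)]))
# automatic: lateral profile in side0 along rack cross-sections (rods minus background)
g=cv2.GaussianBlur(cv2.cvtColor(cv2.imread("pics/side0.png"),cv2.COLOR_BGR2GRAY).astype(np.float32),(0,0),.6)
lat=np.arange(-.045,.0451,.002); acc=[]
for a in np.arange(-.05,.055,.005):
    X=np.c_[C+a*u+lat[:,None]*n,np.full(len(lat),.051)]; p=proj(D,X).astype(np.float32); acc.append(cv2.remap(g,p[:,:1],p[:,1:],cv2.INTER_LINEAR).ravel())
for l,v in zip((lat*1000).round(),np.mean(acc,0).round(1)): print(int(l),v,end="; ")
E
```

```text
s1 rodA along [-0.0659  0.0127  0.0787] lat [-0.0273 -0.0269 -0.0264]
s1 rodB along [-0.0746  0.0014  0.0803] lat [0.0303 0.0284 0.0268]
-45 97.5; -43 93.0; -41 90.4; -39 91.1; -37 94.4; -35 97.5; -33 99.2; -31 101.5; -29 105.0; -27 104.7; -25 98.9; -23 91.4; -21 83.6; -19 77.7; -17 77.5; -15 84.5; -13 95.0; -11 103.3; -9 106.4; -7 106.6; -5 106.4; -3 106.4; -1 105.8; 1 103.6; 3 100.3; 5 97.9; 7 97.7; 9 99.7; 11 102.5; 13 104.1; 15 103.1; 17 100.7; 19 100.8; 21 104.1; 23 102.9; 25 93.5; 27 81.5; 29 76.3; 31 79.5; 33 89.2; 35 99.4; 37 104.6; 39 105.3; 41 104.2; 43 102.2; 45 100.3;
```

Rack midline agrees between cameras to about 1 mm. Correct the position and lower towards the rods.

Request:
step_arm([
  {"travel":[-0.001,-0.002,0.004],"turn":[0,0,0]},
  {"travel":[-0.002,-0.0033,0.014],"turn":[0,0,0]},
  {"travel":[-0.002,-0.0033,0.026],"turn":[0,0,0]},
  {"travel":[-0.002,-0.0033,0.036],"turn":[0,0,0]},
  {"travel":[-0.002,-0.0033,0.04],"turn":[0,0,0]},
])

```text
time: 15.9
position: [0.4764, -0.0943, 0.1016]
tool_rot: [-2.28, -2.159, 0.003]
ft_force: [0.1, -0.4, -2.1]
grip_width: 0.2
grip_force: 60.0
```

```bash
python3 - <<'E'
from h import *
to(.4779,-.0938,.0927,86.9,n=6)
E
```

```text
t 16.15 travel mm [0.6 0.8 9.9] turn [-0.07  0.02 -0.01] pos [ 0.4771 -0.0944  0.1026] F [-0.2 -0.3 -2.4] w 17.1 60.0 q [-0.52  0.09  0.7   2.03 -0.07  1.04  0.15]
```

Request:
step_arm([
  {"travel":[0,0,0.002],"turn":[0,0,0]},
  {"travel":[0,0,0.004],"turn":[0,0,0]},
  {"travel":[0,0,0.006],"turn":[0,0,0]},
  {"travel":[0,0,0.0075],"turn":[0,0,0]},
  {"travel":[0,0,0.0085],"turn":[0,0,0]},
])

```text
time: 16.65
position: [0.4775, -0.0944, 0.0947]
tool_rot: [-2.281, -2.16, 0.0]
ft_force: [-1.0, 0.3, -1.7]
grip_width: 0.201
grip_force: 60.0
```

Request:
step_arm([
  {"travel":[0,0,0.001],"turn":[0,0,0]},
  {"travel":[0,0,0.002],"turn":[0,0,0]},
  {"travel":[0,0,0.003],"turn":[0,0,0]},
  {"travel":[0,0,0.004],"turn":[0,0,0]},
  {"travel":[0,0,0.005],"turn":[0,0,0]},
])

```text
time: 17.15
position: [0.4777, -0.0943, 0.0899]
tool_rot: [2.281, 2.16, 0.001]
ft_force: [-0.8, 0.7, -1.2]
grip_width: 0.202
grip_force: 60.0
```

```bash
python3 - <<'E'
from h import *
to(.4779,-.0938,.0807,86.9,n=6)
E
```

```text
t 17.4 travel mm [0.6 0.3 9.2] turn [ 0.01 -0.01 -0.01] pos [ 0.4776 -0.0943  0.0899] F [-0.   0.4 -1.4] w 17.6 60.0 q [-0.52  0.11  0.7   2.04 -0.09  1.02  0.17]
```

The frame rests on the rods: Fz is back to the lifter's weight alone. Drop the blade another 10 mm and draw out.

Request:
step_arm([
  {"travel":[0,0,0.003],"turn":[0,0,0]},
  {"travel":[0,0,0.007],"turn":[0,0,0]},
  {"travel":[0,0,0.01],"turn":[0,0,0]},
])

```text
time: 17.7
position: [0.4773, -0.0943, 0.0794]
tool_rot: [-2.281, -2.16, 0.0]
ft_force: [-0.1, 0.2, -1.4]
grip_width: 0.201
grip_force: 60.0
```

Request:
step_arm([
  {"travel":[-0.006,0,0],"turn":[0,0,0]},
  {"travel":[-0.016,0,0],"turn":[0,0,0]},
  {"travel":[-0.03,0,0],"turn":[0,0,0]},
  {"travel":[-0.045,0,0],"turn":[0,0,0]},
  {"travel":[-0.06,0,0],"turn":[0,0,0]},
])

```text
time: 18.2
position: [0.4742, -0.1559, 0.0801]
tool_rot: [2.281, 2.159, 0.0]
ft_force: [-0.2, 0.3, -1.6]
grip_width: 0.204
grip_force: 60.0
```

```bash
python3 - <<'E'
from h import *
to(.4699,-.2398,.080,86.9,n=2)
E
```

```text
t 18.25 travel mm [-82.4   0.5   0.4] turn [ 0.05  0.08 -0.13] pos [ 0.4741 -0.1575  0.0802] F [ 0.  -1.4 -1.2] w 16.9 60.0 q [-0.42  0.17  0.74  2.02 -0.13  1.    0.33]
```

```bash
python3 - <<'E'
from h import *
S,D=cam("scene"),cam("side")
print("jar base",ray(S,[(219,160)],.0).round(3),ray(D,[(428,134)],0).round(3),"cap",ray(S,[(214,139)],.106).round(3),ray(D,[(433,102)],.106).round(3))
print("red rack",ray(S,[(212,268),(270,268),(212,292),(270,290)],.02).round(3).tolist())
E
```

```text
jar base [[ 0.339 -0.408  0.   ]] [[ 0.332 -0.395  0.   ]] cap [[ 0.335 -0.404  0.106]] [[ 0.335 -0.41   0.106]]
red rack [[0.781, -0.344, 0.02], [0.774, -0.17, 0.02], [0.856, -0.329, 0.02], [0.843, -0.162, 0.02]]
```

Request:
step_arm([
  {"travel":[-0.025,0,0],"turn":[0,0,0]},
  {"travel":[-0.05,0,0],"turn":[0,0,0]},
  {"travel":[-0.07,0,0],"turn":[0,0,0]},
  {"travel":[-0.08,0,0],"turn":[0,0,0]},
  {"travel":[-0.084,0,0],"turn":[0,0,0]},
])

```text
time: 18.75
position: [0.4695, -0.2394, 0.08]
tool_rot: [2.283, 2.158, -0.0]
ft_force: [0.4, 0.9, -1.5]
grip_width: 0.204
grip_force: 60.0
```

Request:
step_arm([
  {"travel":[0,0.01,-0.015],"turn":[0,0,0]},
  {"travel":[0,0.03,-0.045],"turn":[0,0,0]},
  {"travel":[0,0.06,-0.065],"turn":[0,0,0]},
  {"travel":[0,0.09,-0.07],"turn":[0,0,0]},
  {"travel":[0,0.12,-0.07],"turn":[0,0,0]},
])

```text
time: 19.25
position: [0.592, -0.2432, 0.1513]
tool_rot: [2.278, 2.162, 0.004]
ft_force: [0.6, 0.5, -0.9]
grip_width: 0.195
grip_force: 60.0
```

```bash
python3 - <<'E'
from h import *
to(.6685,-.0854,.10,91.2,n=3)
E
```

```text
t 19.35 travel mm [160.3  66.3  50.4] turn [ 0.18 -0.01 -4.06] pos [ 0.5941 -0.2422  0.1502] F [ 2.1  0.5 -0.9] w 17.4 60.0 q [-0.23  0.43  0.74  1.61 -0.3   1.22  0.52]
```

Request:
step_arm([
  {"travel":[0.025,0.01,0.006],"turn":[0,0,-0.8]},
  {"travel":[0.06,0.025,0.016],"turn":[0,0,-1.8]},
  {"travel":[0.1,0.042,0.03],"turn":[0,0,-2.8]},
  {"travel":[0.135,0.056,0.042],"turn":[0,0,-3.6]},
  {"travel":[0.155,0.064,0.049],"turn":[0,0,-4]},
])

```text
time: 19.85
position: [0.6619, -0.0875, 0.0992]
tool_rot: [-2.195, -2.242, -0.001]
ft_force: [0.5, 0.2, -1.3]
grip_width: 0.203
grip_force: 60.0
```

Request:
step_arm([
  {"travel":[0.005,0.002,0.015],"turn":[0,0,0]},
  {"travel":[0.005,0.002,0.03],"turn":[0,0,0]},
  {"travel":[0.005,0.002,0.04],"turn":[0,0,0]},
  {"travel":[0.005,0.002,0.045],"turn":[0,0,0]},
  {"travel":[0.005,0.002,0.045],"turn":[0,0,0]},
])

```text
time: 20.35
position: [0.6626, -0.0905, 0.0551]
tool_rot: [-2.207, -2.235, 0.003]
ft_force: [-0.5, -0.1, -1.5]
grip_width: 0.202
grip_force: 60.0
```

```bash
python3 - <<'E'
from h import *
to(.6685,-.0854,.0407,91.2,n=6)
E
```

```text
t 20.6 travel mm [ 4.1  4.8 15.6] turn [ 0.03  0.02 -0.4 ] pos [ 0.6637 -0.0895  0.0563] F [-0.2 -0.1 -1.4] w 17.6 60.0 q [-0.38  0.57  0.64  1.61 -0.37  1.09  0.37]
```

Request:
step_arm([
  {"travel":[0,0,0.004],"turn":[0,0,0]},
  {"travel":[0,0,0.008],"turn":[0,0,0]},
  {"travel":[0,0,0.011],"turn":[0,0,0]},
  {"travel":[0,0,0.0135],"turn":[0,0,0]},
  {"travel":[0,0,0.0135],"turn":[0,0,0]},
])

```text
time: 21.1
position: [0.6634, -0.0882, 0.0418]
tool_rot: [-2.203, -2.238, 0.001]
ft_force: [0.4, 0.8, -0.6]
grip_width: 0.206
grip_force: 60.0
```

Request:
step_arm([
  {"travel":[0,0,0.001],"turn":[0,0,0]},
  {"travel":[0,0,0.002],"turn":[0,0,0]},
  {"travel":[0,0,0.002],"turn":[0,0,0]},
])

```text
time: 21.4
position: [0.664, -0.0884, 0.0407]
tool_rot: [2.204, 2.238, 0.001]
ft_force: [0.3, -0.8, -0.2]
grip_width: 0.197
grip_force: 60.0
```

```bash
python3 - <<'E'
from h import *
to(.6685,-.0854,.0407,91.2,n=6)
E
```

```text
t 21.65 travel mm [ 2.9  4.6 -0. ] turn [ 0.03 -0.   -0.31] pos [ 0.664  -0.0884  0.0407] F [ 0.3 -0.3 -0.1] w 17.5 60.0 q [-0.38  0.58  0.63  1.62 -0.38  1.07  0.38]
```

The lifter is supported by the bench. Release.

Request:
step_arm([
  {"travel":[0,0,0],"turn":[0,0,0]},
  {"travel":[0,0,0],"turn":[0,0,0]},
  {"travel":[0,0,0],"turn":[0,0,0]},
  {"travel":[0,0,0],"turn":[0,0,0]},
], gripper=1)

```text
time: 22.05
position: [0.6638, -0.0883, 0.0404]
tool_rot: [-2.204, -2.239, -0.0]
ft_force: [0.1, -0.3, 0.2]
grip_width: 0.482
grip_force: 0.0
```

Request:
step_arm([
  {"travel":[0,0,-0.015],"turn":[0,0,0]},
  {"travel":[0,0,-0.05],"turn":[0,0,0]},
  {"travel":[0,0,-0.09],"turn":[0,0,0]},
  {"travel":[0,0,-0.13],"turn":[0,0,0]},
  {"travel":[0,0,-0.16],"turn":[0,0,0]},
])

```text
time: 22.55
position: [0.6646, -0.0889, 0.2048]
tool_rot: [2.203, 2.236, 0.004]
ft_force: [-0.4, -0.3, 0.5]
grip_width: 0.934
grip_force: 0.0
```

```bash
python3 - <<'E'
from h import *
to(.4847,-.05,.20,86.9,n=2)
E
```

```text
t 22.6 travel mm [  41.9 -180.4    6. ] turn [0.43 0.01 3.97] pos [ 0.6657 -0.0892  0.2074] F [ 1.1 -0.2  2.2] w 83.5 0.0 q [-0.42  0.44  0.7   1.46 -0.28  1.34  0.31]
```

Request:
step_arm([
  {"travel":[0.012,-0.045,0.003],"turn":[0,0,1]},
  {"travel":[0.024,-0.09,0.003],"turn":[0,0,2]},
  {"travel":[0.036,-0.135,0.003],"turn":[0,0,3]},
  {"travel":[0.045,-0.17,0.003],"turn":[0,0,3.6]},
  {"travel":[0.048,-0.18,0.003],"turn":[0,0,4]},
])

```text
time: 23.1
position: [0.4799, -0.0424, 0.1978]
tool_rot: [-2.278, -2.159, -0.003]
ft_force: [0.7, 0.9, 0.7]
grip_width: 0.998
grip_force: 0.0
```

Request:
step_arm([
  {"travel":[0,0,0],"turn":[0,0,0]},
  {"travel":[0,0,0],"turn":[0,0,0]},
])

```text
time: 23.3
position: [0.4839, -0.0433, 0.1983]
tool_rot: [2.28, 2.16, 0.004]
ft_force: [-0.2, 0.2, 0.2]
grip_width: 0.999
grip_force: 0.0
```

```bash
python3 - <<'E'
from h import *
snap('wrist','pics/w5.png')
E
```

```text
(no output)
```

View pics/w5.png

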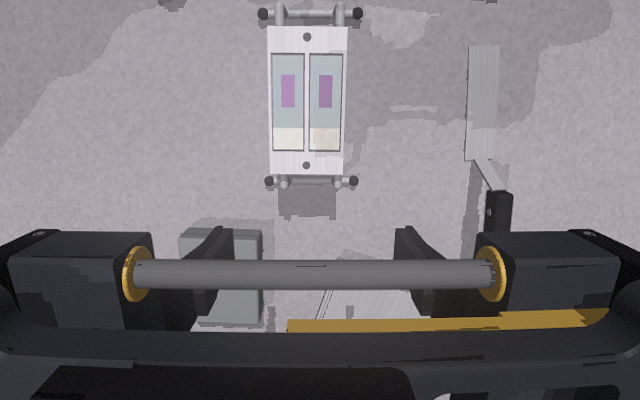

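The frame lies square on both rods (holes at (307,37) and (306,166)), and the lifter lies flat on the bench at (480,120). Next I'll compute the grasp and the tray target.

```bash
python3 - <<'E'
from h import *
im=cv2.imread("pics/w5.png"); g=cv2.cvtColor(im,cv2.COLOR_BGR2GRAY).astype(float); m=wcam("pics/w5.png")
def dark(u,v,r=6):
    w=g[v-r:v+r+1,u-r:u+r+1]; k=np.clip(np.median(w)-40-w,0,None); y,x=np.mgrid[v-r:v+r+1,u-r:u+r+1]; return (k*x).sum()/k.sum(),(k*y).sum()/k.sum()
P=ray(m,[dark(307,37),dark(306,165)],.065); d=P[0]-P[1]; c=P.mean(0); yaw=np.degrees(np.arctan2(d[1],d[0]))
print(P.round(4),"mid",c.round(4),"len",np.linalg.norm(d).round(4),"yaw",yaw.round(2))
print(g[90,262:352:1].astype(int)[[0,1,2,3,4,5,6,7,8,9,10]],g[90,340:352].astype(int))
to(c[0],c[1],.12,yaw,n=3)
E
```

```text
[[ 0.4858  0.0817  0.065 ]
 [ 0.4789 -0.0226  0.065 ]] mid [0.4823 0.0295 0.065 ] len 0.1046 yaw 86.22
[168 169 170 167 163 170 204 218 223 173 149] [184 122 184 203 203 187 147 150 150 149 148 150]
t 23.7 travel mm [72.9 -5.1 77.2] turn [-0.02  0.05  0.64] pos [ 0.4834 -0.0435  0.1972] F [-0.1 -0.4  0. ] w 87.1 0.0 q [-0.68 -0.03  0.71  1.92  0.02  1.24 -0.03]
```

Request:
step_arm([
  {"travel":[0.03,-0.002,0.02],"turn":[0,0,0.6]},
  {"travel":[0.058,-0.004,0.04],"turn":[0,0,0.6]},
  {"travel":[0.073,-0.005,0.062],"turn":[0,0,0.6]},
  {"travel":[0.073,-0.005,0.077],"turn":[0,0,0.6]},
  {"travel":[0.073,-0.005,0.09],"turn":[0,0,0.6]},
])

```text
time: 24.2
position: [0.4818, 0.0304, 0.1063]
tool_rot: [-2.291, -2.15, 0.002]
ft_force: [-0.2, -0.3, -0.5]
grip_width: 0.999
grip_force: 0.0
```

```bash
python3 - <<'E'
from h import *
to(.4823,.0295,.0705,86.22,n=7)
E
```

```text
t 24.5 travel mm [-0.1  0.5 36.3] turn [-0.05  0.04  0.05] pos [0.4818 0.0296 0.1068] F [-0.2 -0.2 -0. ] w 86.9 0.0 q [-0.74  0.08  0.65  2.03 -0.05  1.05 -0.13]
```

Request:
step_arm([
  {"travel":[0,0,0.012],"turn":[0,0,0]},
  {"travel":[0,0,0.024],"turn":[0,0,0]},
  {"travel":[0,0.0005,0.032],"turn":[0,0,0]},
  {"travel":[0,0.0005,0.036],"turn":[0,0,0]},
  {"travel":[0,0.0005,0.036],"turn":[0,0,0]},
])

```text
time: 25.0
position: [0.4819, 0.0298, 0.0705]
tool_rot: [-2.292, -2.148, 0.003]
ft_force: [-1.0, -1.3, -0.0]
grip_width: 1.001
grip_force: 0.0
```

```bash
python3 - <<'E'
from h import *
to(.4823,.0295,.0705,86.22,n=6)
E
```

```text
t 25.25 travel mm [-0.5 -0.2  0.9] turn [-0.    0.01  0.07] pos [0.4826 0.0299 0.0714] F [-0.2  0.   0.6] w 87.0 0.0 q [-0.72  0.13  0.65  2.06 -0.1   0.98 -0.09]
```

Close on the frame. Meanwhile I'll compute the tray pose more precisely from the first images.

Request:
step_arm([
  {"travel":[0,0,0.001],"turn":[0,0,0]},
  {"travel":[0,0,0.001],"turn":[0,0,0]},
  {"travel":[0,0,0.001],"turn":[0,0,0]},
  {"travel":[0,0,0.001],"turn":[0,0,0]},
  {"travel":[0,0,0.001],"turn":[0,0,0]},
], gripper=0, force=30)

```text
time: 25.75
position: [0.4825, 0.03, 0.0705]
tool_rot: [-2.292, -2.148, -0.0]
ft_force: [-0.7, 0.3, 0.3]
grip_width: 0.732
grip_force: 30.0
```

```bash
python3 - <<'E'
from h import *
to(.4826,.0299,.15,86.22,n=2)
S,D=cam("scene"),cam("side")
# fit tray rim corners + done-frame hole midpoints; done frame via holes picked in crops c1/c2
c1=lambda a:np.array(a)/3+[195,165]-.33
c2=lambda a:np.array(a)/2.15+[200,105]-.27
for n,m,p in(("scene",S,c1([(135,72),(84,140)])),("side",D,c2([(307,47),(375,78)]))):
    P=ray(m,p,.014); d=P[1]-P[0]; print(n,P.round(4)[:,:2].tolist(),P.mean(0).round(4),np.linalg.norm(d).round(3),np.degrees(np.arctan2(d[1],d[0])).round(1))
# rim edge fit: sample with known corners
T=np.array([(80,120,20),(-80,120,20),(-80,-120,20),(80,-120,20)])/1e3
E
```

```text
t 25.8 travel mm [ -0.1   0.1 -79.5] turn [-0.01 -0.01  0.07] pos [0.4825 0.03   0.0705] F [-0.8  0.2  0.6] w 63.7 30.0 q [-0.72  0.14  0.65  2.06 -0.1   0.97 -0.09]
scene [[0.4779, -0.3072], [0.5728, -0.3492]] [ 0.5253 -0.3282  0.014 ] 0.104 -23.9
side [[0.5785, -0.3548], [0.4789, -0.3153]] [ 0.5287 -0.3351  0.014 ] 0.107 158.4
```

Gripped at 63.7 mm. The tray rim fit (yaw -21°) agrees with the done frame's holes (-21.6 to -24°) and its centre. The target is about (0.5605,-0.231). Lift off the rack.

Request:
step_arm([
  {"travel":[0,0,-0.008],"turn":[0,0,0]},
  {"travel":[0,0,-0.025],"turn":[0,0,0]},
  {"travel":[0,0,-0.05],"turn":[0,0,0]},
  {"travel":[0,0,-0.08],"turn":[0,0,0]},
  {"travel":[0,0,-0.1],"turn":[0,0,0]},
])

```text
time: 26.3
position: [0.4832, 0.0298, 0.1727]
tool_rot: [2.292, 2.147, 0.003]
ft_force: [0.2, 0.7, -1.1]
grip_width: 0.731
grip_force: 30.0
```

```bash
python3 - <<'E'
from h import *
to(.5605,-.2312,.16,158.9,n=3)
E
```

```text
t 26.4 travel mm [-255.8   93.    13.8] turn [ 3.100e-01  7.000e-02 -7.263e+01] pos [0.4843 0.0301 0.1739] F [ 0.6  0.1 -0.6] w 63.4 30.0 q [-0.76 -0.01  0.64  1.96  0.01  1.19 -0.18]
```

Request:
step_arm([
  {"travel":[-0.012,0.004,0],"turn":[0,0,-4]},
  {"travel":[-0.036,0.013,0.002],"turn":[0,0,-11]},
  {"travel":[-0.066,0.024,0.004],"turn":[0,0,-19]},
  {"travel":[-0.1,0.036,0.006],"turn":[0,0,-27]},
  {"travel":[-0.135,0.049,0.008],"turn":[0,0,-35]},
])

```text
time: 26.9
position: [0.5208, -0.1034, 0.1616]
tool_rot: [-1.559, -2.726, 0.001]
ft_force: [1.1, 0.2, -1.0]
grip_width: 0.73
grip_force: 30.0
```

```bash
python3 - <<'E'
from h import *
to(.5605,-.2312,.16,158.9,n=1)
E
```

```text
t 26.9 travel mm [-130.3  -30.6    1.5] turn [ -0.04  -0.08 -38.43] pos [ 0.5208 -0.1034  0.1616] F [ 1.1  0.2 -1. ] w 63.5 30.0 q [-0.56  0.14  0.77  1.87 -0.11  1.18  0.78]
```

Request:
step_arm([
  {"travel":[-0.032,-0.008,0],"turn":[0,0,-8.5]},
  {"travel":[-0.064,-0.015,0],"turn":[0,0,-17]},
  {"travel":[-0.094,-0.022,0],"turn":[0,0,-25.5]},
  {"travel":[-0.116,-0.027,0],"turn":[0,0,-33]},
  {"travel":[-0.128,-0.03,0],"turn":[0,0,-38]},
])

```text
time: 27.4
position: [0.5587, -0.231, 0.1612]
tool_rot: [-0.593, -3.083, 0.003]
ft_force: [-0.7, -0.8, -1.4]
grip_width: 0.732
grip_force: 30.0
```

Request:
step_arm([
  {"travel":[0,0,0],"turn":[0,0,0]},
  {"travel":[0,0,0],"turn":[0,0,0]},
])

```text
time: 27.6
position: [0.5589, -0.2278, 0.1616]
tool_rot: [-0.6, -3.082, -0.001]
ft_force: [-0.2, 1.0, -0.8]
grip_width: 0.733
grip_force: 30.0
```

```bash
python3 - <<'E'
from h import *
to(.5605,-.2312,.06,158.9,n=6)
# refine tray with wrist+side: edges of rim through gradient matching
snap("wrist","pics/w6.png"); m=wcam("pics/w6.png"); D=cam("side")
ims=[(m,cv2.imread("pics/w6.png",0)),(D,cv2.imread("pics/side0.png",0)),(cam("scene"),cv2.imread("pics/scene0.png",0))]
G=[]
for c,i in ims:
    i=cv2.GaussianBlur(i.astype(np.float32),(0,0),1.0); G.append((c,np.hypot(cv2.Sobel(i,5,1,0),cv2.Sobel(i,5,0,1))))
def score(p,which):
    s=0
    a=np.linspace(-1,1,60)
    E=[np.c_[s1*.08+0*a,a*.12,0*a+.02] for s1 in(-1,1)]+[np.c_[a*.08,s1*.12+0*a,0*a+.02] for s1 in(-1,1)]
    for k in which:
        c,g=G[k]
        q=proj(c,place(p,np.vstack(E))).astype(np.float32); s+=cv2.remap(g,q[:,:1],q[:,1:],cv2.INTER_LINEAR).mean()/g.mean()
    return -s
from scipy.optimize import minimize
for w in([1],[2],[1,2],[0]):
    r=min((minimize(score,[.5414+dx,-.2807+dy,-.368+dt],args=(w,),method="Nelder-Mead",options=dict(initial_simplex=np.array([.5414+dx,-.2807+dy,-.368+dt])+np.array([[0,0,0],[.004,0,0],[0,.004,0],[0,0,.03]]))) for dx in(-.004,.004) for dy in(-.004,.004) for dt in(-.03,.03)),key=lambda r:r.fun)
    print(w,r.x.round(4),np.degrees(r.x[2]).round(1),round(r.fun,2),"start",round(score([.5414,-.2807,-.368],w),2))
E
```

```text
t 27.85 travel mm [ -2.7  -3.5 102.1] turn [ 0.04 -0.07 -0.8 ] pos [ 0.5594 -0.2271  0.1621] F [-0.   0.  -1.1] w 63.5 30.0 q [-0.26  0.32  0.73  1.69 -0.23  1.22  1.71]
[1] [ 0.5417 -0.2767 -0.355 ] -20.3 -4.02 start -3.25
[2] [ 0.5437 -0.2778 -0.3592] -20.6 -3.57 start -3.15
[1, 2] [ 0.5424 -0.2771 -0.3553] -20.4 -7.42 start -6.41
[0] [ 0.5415 -0.2877 -0.3528] -20.2 -3.86 start -2.06
```

All three views give a tray yaw of about -20.3° and a centre of about (0.542,-0.279). Target TCP is (0.5604,-0.2293), tool yaw 159.7. Lower.

Request:
step_arm([
  {"travel":[-0.001,-0.001,0.015],"turn":[0,0,-1.6]},
  {"travel":[-0.002,-0.002,0.045],"turn":[0,0,-1.6]},
  {"travel":[-0.002,-0.002,0.08],"turn":[0,0,-1.6]},
  {"travel":[-0.002,-0.002,0.105],"turn":[0,0,-1.6]},
  {"travel":[-0.002,-0.002,0.118],"turn":[0,0,-1.6]},
])

```text
time: 28.65
position: [0.5592, -0.2302, 0.0422]
tool_rot: [-0.552, -3.089, -0.001]
ft_force: [0.3, -0.2, -0.8]
grip_width: 0.728
grip_force: 30.0
```

Request:
step_arm([
  {"travel":[0,0,0.004],"turn":[0,0,0]},
  {"travel":[0,0,0.006],"turn":[0,0,0]},
])

```text
time: 28.85
position: [0.5612, -0.2313, 0.0392]
tool_rot: [0.553, 3.092, -0.0]
ft_force: [-0.1, -0.7, -1.0]
grip_width: 0.736
grip_force: 30.0
```

```bash
python3 - <<'E'
from h import *
to(.5604,-.2293,.0195,159.7,n=7)
E
```

```text
t 29.15 travel mm [ 1.7  1.4 20.2] turn [0.02 0.1  0.02] pos [ 0.5615 -0.2313  0.0397] F [-0.1 -0.3 -1. ] w 63.8 30.0 q [-0.2   0.47  0.67  1.79 -0.34  1.    1.83]
```

Request:
step_arm([
  {"travel":[0.001,0.001,0.004],"turn":[0,0,0]},
  {"travel":[0.002,0.001,0.009],"turn":[0,0,0]},
  {"travel":[0.002,0.001,0.013],"turn":[0,0,0]},
  {"travel":[0.002,0.001,0.016],"turn":[0,0,0]},
  {"travel":[0.002,0.001,0.017],"turn":[0,0,0]},
])

```text
time: 29.65
position: [0.5588, -0.2292, 0.021]
tool_rot: [-0.553, -3.092, -0.0]
ft_force: [-0.1, 0.9, -0.6]
grip_width: 0.727
grip_force: 30.0
```

```bash
python3 - <<'E'
from h import *
to(.5604,-.2293,.0195,159.7,n=6)
E
```

```text
t 29.9 travel mm [-1.3  0.5  2. ] turn [ 0.   -0.02  0.02] pos [ 0.5591 -0.2293  0.0215] F [ 0.   0.2 -1. ] w 63.4 30.0 q [-0.19  0.49  0.66  1.8  -0.36  0.97  1.84]
```

Request:
step_arm([
  {"travel":[0,0,0.0007],"turn":[0,0,0]},
  {"travel":[0,0,0.0014],"turn":[0,0,0]},
  {"travel":[0,0,0.0018],"turn":[0,0,0]},
  {"travel":[0,0,0.0018],"turn":[0,0,0]},
])

```text
time: 30.3
position: [0.5591, -0.2292, 0.0198]
tool_rot: [-0.553, -3.092, -0.0]
ft_force: [0.3, 0.1, -1.4]
grip_width: 0.733
grip_force: 30.0
```

```bash
python3 - <<'E'
from h import *
to(.5604,-.2293,.0195,159.7,n=6)
E
```

```text
t 30.55 travel mm [-1.2  0.4  0.4] turn [ 0.01 -0.01  0.02] pos [ 0.5591 -0.2293  0.0199] F [-0.4 -0.2 -1. ] w 63.8 30.0 q [-0.19  0.49  0.66  1.8  -0.36  0.97  1.84]
```

Not yet in contact (Fz still -1.0). Continue in small steps.

Request:
step_arm([
  {"travel":[0,0,0.0005],"turn":[0,0,0]},
  {"travel":[0,0,0.0005],"turn":[0,0,0]},
  {"travel":[0,0,0.0005],"turn":[0,0,0]},
])

```text
time: 30.85
position: [0.5593, -0.2293, 0.0196]
tool_rot: [0.553, 3.092, 0.0]
ft_force: [-0.3, 0.5, 0.4]
grip_width: 0.73
grip_force: 30.0
```

```bash
python3 - <<'E'
from h import *
to(.5604,-.2293,.0195,159.7,n=6)
E
```

```text
t 31.1 travel mm [-1.1  0.4  0. ] turn [0.01 0.   0.02] pos [ 0.5592 -0.2293  0.0195] F [-0.3  0.6  0.8] w 63.6 30.0 q [-0.19  0.49  0.66  1.8  -0.36  0.97  1.84]
```

Request:
step_arm([
  {"travel":[0,0,0.0005],"turn":[0,0,0]},
  {"travel":[0,0,0.0005],"turn":[0,0,0]},
  {"travel":[0,0,0.0005],"turn":[0,0,0]},
])

```text
time: 31.4
position: [0.5592, -0.2293, 0.0195]
tool_rot: [-0.553, -3.092, -0.001]
ft_force: [-1.6, 2.0, 4.2]
grip_width: 0.734
grip_force: 30.0
```

```bash
python3 - <<'E'
from h import *
to(.5604,-.2293,.0195,159.7,n=6)
E
```

```text
t 31.65 travel mm [-1.1  0.4  0. ] turn [ 0.03 -0.    0.02] pos [ 0.5593 -0.2293  0.0195] F [-2.   0.9  5.2] w 63.8 30.0 q [-0.19  0.49  0.66  1.8  -0.36  0.97  1.84]
```

The frame is on the tray floor. Release to a partial opening, then rise.

Request:
step_arm([
  {"travel":[0,0,-0.0005],"turn":[0,0,0]},
  {"travel":[0,0,-0.0005],"turn":[0,0,0]},
  {"travel":[0,0,-0.0005],"turn":[0,0,0]},
  {"travel":[0,0,-0.0005],"turn":[0,0,0]},
], gripper=0.86)

```text
time: 32.05
position: [0.5591, -0.2292, 0.0192]
tool_rot: [-0.553, -3.092, -0.0]
ft_force: [-0.4, -0.4, -0.2]
grip_width: 0.857
grip_force: 0.0
```

Request:
step_arm([
  {"travel":[0,0,-0.008],"turn":[0,0,0]},
  {"travel":[0,0,-0.025],"turn":[0,0,0]},
  {"travel":[0,0,-0.06],"turn":[0,0,0]},
  {"travel":[0,0,-0.1],"turn":[0,0,0]},
  {"travel":[0,0,-0.14],"turn":[0,0,0]},
])

```text
time: 32.55
position: [0.5591, -0.2296, 0.1623]
tool_rot: [0.554, 3.091, 0.0]
ft_force: [-0.1, 0.5, 0.2]
grip_width: 0.862
grip_force: 0.0
```

Request:
step_arm([
  {"travel":[-0.04,0,-0.01],"turn":[0,0,0]},
  {"travel":[-0.08,0,-0.02],"turn":[0,0,0]},
  {"travel":[-0.1,0,-0.03],"turn":[0,0,0]},
  {"travel":[-0.1,0,-0.03],"turn":[0,0,0]},
  {"travel":[-0.1,0,-0.03],"turn":[0,0,0]},
])

```text
time: 33.05
position: [0.6524, -0.2644, 0.1901]
tool_rot: [-0.554, -3.092, 0.001]
ft_force: [-0.4, -0.4, -1.1]
grip_width: 0.859
grip_force: 0.0
```

```bash
python3 - <<'E'
from h import *
snap("wrist","pics/w7.png"); m=wcam("pics/w7.png"); cv2.imwrite("pics/s7.png",ctrl.get_image("side")[:,:,::-1])
g=cv2.imread("pics/w7.png",0).astype(float)
bg=cv2.medianBlur(g.astype(np.uint8),15).astype(float); dk=cv2.GaussianBlur(np.clip(bg-g,0,None),(0,0),1.2)
a=np.radians(159.7); u=np.array([np.cos(a),np.sin(a),0])
for nm,C in(("new",np.array([.5592,-.2293,.014])),("done",np.array([.525,-.331,.014]))):
    o=[]
    for s in(1,-1):
        p=proj(m,C+s*.052*u)[0]; u0,v0=p.round().astype(int); w=dk[max(v0-12,0):v0+13,u0-12:u0+13]
        if w.size<300: print("out",p); continue
        v,c=np.unravel_index(w.argmax(),w.shape); o.append((u0-12+c,max(v0-12,0)+v)); print(nm,p.round(1),o[-1],round(w.max(),1))
    if len(o)==2: P=ray(m,o,.014); d=P[0]-P[1]; print(nm,P.mean(0).round(4),np.linalg.norm(d).round(4),np.degrees(np.arctan2(d[1],d[0])).round(1))
# objects moved? compare side views, mask arm
d=cv2.absdiff(cv2.GaussianBlur(cv2.imread("pics/s7.png"),(0,0),1.5),cv2.GaussianBlur(cv2.imread("pics/side0.png"),(0,0),1.5)).max(2)
for n,(x0,x1,y0,y1) in dict(bottle=(360,402,300,362),box=(382,425,165,212),small=(262,305,290,345),jar=(415,447,92,140)).items(): print(n,d[y0:y1,x0:x1].mean().round(1),d[y0:y1,x0:x1].max())
E
```

```text
new [315.   16.9] (np.int64(313), np.int64(16)) 101.9
new [314.9 131.6] (np.int64(313), np.int64(132)) 97.8
new [ 0.5584 -0.2309  0.014 ] 0.1052 159.7
done [198.7  22. ] (np.int64(197), np.int64(26)) 100.2
done [206.9 135.2] (np.int64(200), np.int64(139)) 99.3
done [ 0.5268 -0.3365  0.014 ] 0.1044 156.7
bottle 7.0 21
box 4.6 7
small 7.5 100
jar 5.0 28
```

The frame is lying at (0.558,-0.231), yaw 159.7. Last check: the tray yaw from this clearer view, and the small frame.

```bash
python3 - <<'E'
from h import *
from scipy.optimize import minimize
m=wcam("pics/w7.png"); i=cv2.GaussianBlur(cv2.imread("pics/w7.png",0).astype(np.float32),(0,0),1.); i[215:]=0
g=np.hypot(cv2.Sobel(i,5,1,0),cv2.Sobel(i,5,0,1)); g[205:]=0
a=np.linspace(-1,1,80); E=np.vstack([np.c_[s*.08+0*a,a*.12,0*a+.02] for s in(-1,1)]+[np.c_[a*.08,s*.12+0*a,0*a+.02] for s in(-1,1)])
def f(p):
    q=proj(m,place(p,E)).astype(np.float32); return -cv2.remap(g,q[:,:1],q[:,1:],cv2.INTER_LINEAR,borderValue=0).mean()
R=[minimize(f,p,method="Nelder-Mead",options=dict(initial_simplex=np.array(p)+np.array([[0,0,0],[.005,0,0],[0,.005,0],[0,0,.03]]))) for p in([.542+x,-.279+y,-.37+t] for x in(-.005,0,.005) for y in(-.006,0,.006) for t in(-.04,0,.03))]
R.sort(key=lambda r:r.fun)
for r in R[:4]: print(r.x.round(4),np.degrees(r.x[2]).round(2),round(r.fun,1))
p=R[0].x; c,s=np.cos(p[2]),np.sin(p[2])
for n,P in(("new",(.5584,-.2309)),("done",(.5268,-.3365))): d=np.array(P)-p[:2]; print(n,"in tray",(c*d[0]+s*d[1]).round(4),(-s*d[0]+c*d[1]).round(4))
A,B=cv2.imread("pics/s7.png",0),cv2.imread("pics/side0.png",0)
for n,(x0,x1,y0,y1) in dict(small=(265,300,295,340),bottle=(360,402,300,362),jar=(415,447,92,140),box=(382,425,165,212)).items():
    r=cv2.matchTemplate(A[y0-6:y1+6,x0-6:x1+6],B[y0:y1,x0:x1],cv2.TM_CCOEFF_NORMED); print(n,r.max().round(3),np.unravel_index(r.argmax(),r.shape))
E
```

```text
[ 0.5395 -0.2888 -0.3575] -20.48 -113.2
[ 0.5396 -0.2887 -0.3575] -20.48 -113.1
[ 0.5396 -0.2887 -0.3581] -20.52 -113.1
[ 0.534  -0.2867 -0.3591] -20.58 -110.8
new in tray -0.0026 0.0608
done in tray 0.0048 -0.0492
small 0.96 (np.int64(6), np.int64(6))
bottle 0.948 (np.int64(6), np.int64(6))
jar 0.983 (np.int64(6), np.int64(6))
box 0.977 (np.int64(6), np.int64(6))
```

The frame sits square to within 0.3° in the free half, and nothing else has moved. Hand in.

```bash
python3 -c "
from bench import ctrl
print(ctrl.close_job())"
```

```text
the job is handed in; nothing more can be done
None
```

The job is handed in at about 33 s: the large frame went by lifter from the warmer to the rack, then by gripper flat and square (within about 0.3°) into the tray's free half; the lifter lies flat on the bench, and side-camera and wrist-camera checks showed no sign that anything else had moved.

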